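# Clamp a growing channel and its drill guide in the jig

### The job

Set up the white growing channel for its next hole: lay it in the bed of the plywood drilling jig, hole side up, with its plain end butted against the stop block and the existing hole at the other end. Set the orange drill guide over the channel, grip upward and steel bush away from the stop, sitting down flat and butted against the same stop, then push the red handle of the toggle clamp down over centre until it locks, so that its pad holds guide and channel down. Leave the phone, pencil cup, seed jar and hole saw where they stand.

Things in the scene. Friction and masses are not known exactly. Their poses are not given: they have to be found in the camera images.
- jig: Drilling jig, fixed to the table: plywood board 360 x 215 x 18 mm with bed, stop block and toggle clamp. Origin on the table under the bed's centre; x along the bed away from the stop, y across it towards the clamp, z up. With all home, in this frame: channel_mid at x 0, y 0, z 48 mm; guide_grip x -45, y 0, z 113; guide_hole x +15, y 0, z 78
- bed (a point): Centre of the jig's bed, on the board's top, 18 mm above the table; axes as the jig's. The channel lies along x between two wooden rails 13 mm tall and 12 mm thick, inner faces at y = +-33 mm, from x = -150 to +150 mm. Keep the fingers above the rails: hold the channel in its upper half
- stop_face (a point): Middle of the stop block's flat face, at x = -150 mm of the jig, 52 mm above the table; the face looks to the jig's +x, is 90 mm wide and reaches 86 mm above the table. Channel and guide both butt against it
- clamp_pivot (a point): Hinge of the clamp's bar, at x -117, y +78, z 86 mm of the jig, on a wooden riser 60 mm along x, y +52 to +152, top z 68 mm. The raised bar and its pad stand in the plane x = -117 mm (18 mm thick), y +20 to +80, up to 185 mm above the table: keep the gripper clear of it while loading
- channel_mid (a point): Centre of the white plastic channel, a square tube 60 x 60 mm, 300 mm long, walls 3 mm, ends open, about 0.22 kg, loose, lying hole side up on the table (centre 30 mm up). x along its length towards the end with the existing hole, z up
- channel_hole (a point): Centre of the existing 48 mm hole in the channel's top face, 105 mm from channel_mid along its +x. The plain end, 150 mm from channel_mid along -x, goes against the stop
- guide_grip (a point): Centre for grasping the drill guide's upright wooden grip, a block 42 mm (x) by 18 mm (y), 42 mm tall; this point 27 mm above the plate's top and 49 mm above the table as it lies. x along the plate towards the bush, z up. The plain end, which goes against the stop, is 105 mm away along -x; the clamp's pad bears 33 mm from that end
- guide_hole (a point): Centre of the guide's 50 mm hole with steel bush (60 mm across, 10 mm above the plate), level with the plate's underside: 60 mm from guide_grip along +x, 35 mm lower. The guide is an orange plate 205 x 74 x 8 mm, about 0.2 kg, loose; lips 14 mm deep down its long sides, 65 mm apart inside and flaring to 69 mm, straddle the channel
- handle_grip (a point): Point on the axis of the clamp's red handle (19 mm thick), 105 mm from its pin, 37 mm short of its outer end; z along the handle outward. It swings in the plane x = -117 mm of the jig. Open: 23 deg from upright, this point at y 141, z 195 mm of the jig, outer end y 155, z 228. It passes y 165, z 183 and y 177, z 144 and locks at y 182, z 116, lying nearly level (1.54 rad)
- clamp_pad: Black rubber pad, 18 mm across, on a sprung spindle on the clamp's bar; origin 10 mm above its pressing face. Locked, it presses the guide with about 22 N. The handle takes 2 N at handle_grip at first, 6 N just before it snaps over centre (more if pushed nearer its pin), and stays where left until then
- phone: Black phone lying flat, 150 x 72 x 8 mm, origin under its centre
- pencil_cup: Green cup of coloured pencils, 80 mm across, 190 mm tall over the pencils, origin under its centre
- seed_jar: Seed jar with a black lid, 68 mm across, 70 mm tall, origin under its centre
- hole_saw: Steel hole saw standing on its teeth, 50 mm across, 81 mm tall over its shank, origin under its centre
Things that resemble listed ones, but are neither listed nor needed, are in the scene too. Of the things like the part that bears guide_grip, leave any that is blue or purple; of the rest the larger one is meant.

How it is judged:
On the way, in this order (a step that is already met when the one before it is completed fails the run):
1. the channel lies in the bed of the jig, hole side up, plain end home against the stop (x of channel_mid in the frame of jig between -0.004 and 0.005 m and y of channel_mid in the frame of jig between -0.005 and 0.005 m and z of channel_mid in the frame of jig between 0.043 and 0.053 m and x of channel_hole in the frame of jig between 0.095 and 0.115 m and z of channel_hole in the frame of jig between 0.073 and 0.083 m), for 0.2 s.
2. the drill guide sits flat over the channel, home against the stop (all of step 1 and x of guide_hole in the frame of jig between 0.01 and 0.021 m and y of guide_hole in the frame of channel_mid between -0.005 and 0.005 m and z of guide_hole in the frame of jig between 0.074 and 0.0825 m and angle between guide_hole's own z axis and vertical below 0.04 rad and angle between the x axis of guide_hole and the x axis of channel_mid, either way round below 0.06 rad and x of guide_grip in the frame of jig between -0.055 and -0.035 m), for 0.2 s.
3. the clamp handle is over centre and the pad holds the guide down (all of step 2 and angle between handle_grip's own z axis and vertical above 1.48 rad and contact force between clamp_pad and guide above 10 N), for 0.2 s.
At the end, for the whole second after the job is handed in: Channel on the bed, hole up, plain end within 5 mm of the stop, within 5 mm of the bed's centre line; guide flat on it, bush away from the stop, plain end within 6 mm of the stop, hole within 5 mm of the channel's centre line; handle over 1.48 rad from upright, pad pressing the guide with over 10 N (all of step 3); the robot touches nothing.
It fails at once if a bystander (phone, pencil cup, seed jar, hole saw) is pushed more than 20 mm or tipped (distance of any of phone, pencil_cup, seed_jar, hole_saw from where it was at the start of the episode above 0.02 m or angle between any of phone, pencil_cup, seed_jar, hole_saw's own z axis and vertical above 0.4 rad).
It also fails if it takes over 67 s, if anything falls off the work surface, if the arm or the gripper's body presses on something with over 40 N, if the wrist force passes 120 N, or if a joint passes its speed limit or range.

### The arm

A 6-joint arm with a two-finger parallel gripper is mounted at the origin on the work surface. World frame = base frame: x ahead of the robot, y to its left, z up, the work surface at z = 0. Lengths are in m, angles in rad, forces in N, time in s.
With the tool pointing down it reaches from about 0.275 to 0.725 m from the base axis. Payload 5.6 kg.
Tool frame: the origin (TCP) lies midway between the tips of the shut fingers; the grasp point (between the pads) lies 19 mm behind it (env.grip_point_offset is the distance from the TCP to the grasp point, in m); z points along the fingers, y is the line along which they close (so a half turn about z gives the same grasp; the last joint's range is limited). The gripper opens to 85 mm and grips with 20 to 120 N. Pads are 22 mm wide; open, the fingers measure 114 mm over their backs; the gripper's body (76 mm by 85 mm) begins 54 mm behind the grasp point. The pads swing forward as they close: fully open they stand 13 mm farther back than shut.
Start: joints at [-0.968, 0.255, 0.108, 0, -1.424, -0.285], TCP at [0.172, -0.522, 0.199] pointing down, gripper open.
Joint ranges: [-2.95, 2.95], [-1.21, 1.97], [-1.09, 1.5], [-2.87, 1.71], [-2.94, -0.07], [-3.05, 3.05]. Speed limits (rad/s): [2.57, 2.57, 3.14, 3.14, 3.14, 3.14].

### API

Orientations are given as a unit quaternion [w, x, y, z].
In Python, from rig import readout, get_image, env, recognise gives the robot as it stands. The module is installed in compiled form; this text tells all that it offers.
- The arm moves only by the tool jog_arm, never from a script. Its argument "moves" is a list of rows, each an object of numbers: "jaw": the opening, from 0 (shut) to 1 (fully open); "x", "y", "z": the shift along the tool's x, y, z in m; "wx", "wy", "wz": the turn, a rotation vector about the tool's x, y, z in degrees. A call has 1 to 20 rows; each row shifts and turns the commanded pose from where the row before left it, along the tool's axes as they then stand; what a row does not reach is not made up. A row lasts 1/10 s, in which the tool goes at most 50 mm and 8.59 degrees, less where a joint would pass 70% of its speed; a pose out of reach is approached as far as the arm can. A call with a gripper value outside its range is refused whole. The fingers move at their own pace and stop on an object; "force" is the grip in N (left out, the last holds). Time passes only in rows, so rows that do not move let the fingers close. It gives the time, the measured TCP pose, the force, the opening and the grip force at its end, in the units of the state.
- readout.state(): the state, without advancing time (a new reading comes with each control period).
- get_image(name): name is "scene" or "top" or "wrist"; returns a dict with "color" (400x640x3 uint8, red, green, blue), "range_z" (400x640 float32, m along the optical axis (not along the pixel's ray), 0 where there is no reading), "mtx" (3x3 intrinsics, pixels), "rvec" (rotation vector, rad) and "tvec" (3), from world to camera coordinates, as OpenCV has them. Camera axes: x right, y down, z forward; pixel columns grow to the right and rows downward; lengths in m; the calibration is good to about 2 mm. A picture is of the moment at which its call begins.
- env.close_job(): hands the job in; it is judged then, once.
Trained networks look in a picture, given as the dict that the camera call returned (one of the last four; its "shot" number tells which), for a name from the list of things; names that differ only in an ending like _2 or _b are one class to them, and where a whole thing is asked for, a point or a joint stands for the part that bears it (a point fixed in the world has none). Each returns a list of dicts, best first, with "p" (0 to 1); they miss things now and then, are a little off and sometimes report something else, mostly with a low value. They report only what shows in the picture. A call takes as long as a camera call. They do not tell look-alikes from the thing itself.
- recognise(picture, name): "extent" ([left, top, right, bottom] in pixels, round what is visible of it).
The state is a dict: "time": time; "joint_positions": joint angles; "joint_velocities": joint speeds; "joint_efforts": joint torques, N m; "tool_pos": TCP position; "orientation": TCP orientation; "force": force on the tool from outside, world axes, zero at the start; "ft_torque": the same for the moment, N m; "grip_width": finger opening in m; "gripper_force": force on a finger pad.
Only numpy, scipy, OpenCV 4.12 (cv2) and the standard library are available. Lean on these libraries where they do the work, as an engineer would, in place of code of your own. Each camera call takes 0.05 s, during which the arm holds its last target. There are 200 camera calls.

## Working session

There is one attempt and no reset: what is moved stays moved. The work goes in short steps, Python scripts to look and compute and a tool call to move; the robot and the scene stay as the last step left them, time stands still between calls to the robot, and variables do not carry over. Pictures are saved under pics/ and viewed, at most 10 in all, crops included, and the job is handed in when it is done.

Besides the shell and the picture viewer there is one more tool, called after ">>>" by a JSON object that holds its "api" and its "payload". jog_arm: Moves the arm, as the interface text tells. Its arguments: {"type":"object","properties":{"moves":{"type":"array","items":{"type":"object","properties":{"jaw":{"type":"number"},"x":{"type":"number"},"y":{"type":"number"},"z":{"type":"number"},"wx":{"type":"number"},"wy":{"type":"number"},"wz":{"type":"number"}}}},"force":{"type":"number"}},"required":["moves"]}

```bash
mkdir -p pics; cat > h.py <<'E'
import numpy as np, cv2
from rig import readout, get_image, env, recognise
def pts(im):
    K=np.array(im["mtx"]);R=cv2.Rodrigues(np.array(im["rvec"],float))[0];t=np.array(im["tvec"],float).ravel()
    z=im["range_z"];h,w=z.shape;u,v=np.meshgrid(np.arange(w),np.arange(h))
    c=np.stack([(u-K[0,2])/K[0,0]*z,(v-K[1,2])/K[1,1]*z,z],-1)
    P=(c-t)@R; P[z<=0]=np.nan
    return P
def proj(im,X):
    return cv2.projectPoints(np.array(X,float).reshape(-1,1,3),np.array(im["rvec"],float),np.array(im["tvec"],float),np.array(im["mtx"]),None)[0].reshape(-1,2)
def save(im,n,box=None,s=1):
    c=im["color"][...,::-1]
    if box: c=c[box[1]:box[3],box[0]:box[2]]
    cv2.imwrite("pics/"+n,cv2.resize(c,None,fx=s,fy=s))
E
python3 - <<'E'
from h import *
for n in("top","scene"):
    im=get_image(n);save(im,n+"0.png");P=pts(im);np.savez(n+"0.npz",P=P,c=im["color"])
    for k in("jig","channel_mid","channel_hole","guide_grip","guide_hole","handle_grip","phone","pencil_cup","seed_jar","hole_saw"):
        for r in recognise(im,k)[:4]:
            e=r["extent"];u,v=int((e[0]+e[2])/2),int((e[1]+e[3])/2)
            print(n,k,round(r["p"],2),np.round(e).astype(int).tolist(),np.round(P[min(v,399),min(u,639)],3))
s=readout.state();print(s["orientation"],env.grip_point_offset,s["time"])
E
```

```text
top jig 0.59 [343, 171, 366, 226] [ 0.532 -0.151  0.066]
top jig 0.57 [230, 134, 293, 230] [0.606 0.201 0.015]
top channel_mid 0.93 [400, 151, 419, 232] [ 0.555 -0.357  0.06 ]
top channel_hole 0.64 [400, 152, 420, 232] [ 0.555 -0.36   0.063]
top channel_hole 0.29 [228, 135, 294, 229] [0.611 0.202 0.013]
top guide_grip 0.95 [430, 159, 485, 187] [ 0.619 -0.539  0.061]
top guide_grip 0.86 [410, 259, 429, 282] [ 0.26  -0.392  0.015]
top guide_grip 0.85 [366, 234, 389, 273] [ 0.327 -0.233  0.042]
top guide_grip 0.67 [344, 169, 367, 226] [ 0.536 -0.155  0.061]
top guide_hole 0.98 [365, 236, 388, 274] [ 0.319 -0.229  0.041]
top guide_hole 0.95 [431, 159, 488, 187] [ 0.619 -0.547  0.059]
top guide_hole 0.78 [414, 260, 432, 282] [ 0.26  -0.403  0.018]
top guide_hole 0.62 [342, 170, 363, 224] [ 0.545 -0.146  0.022]
top handle_grip 0.56 [230, 201, 254, 205] [0.511 0.252 0.177]
top handle_grip 0.36 [335, 115, 354, 156] [ 0.785 -0.122  0.011]
top phone 0.86 [333, 114, 354, 161] [ 0.777 -0.118  0.011]
top pencil_cup 0.73 [171, 167, 198, 187] [0.622 0.48  0.08 ]
top seed_jar 0.57 [195, 209, 213, 22
[... 725 characters left out ...]
guide_hole 0.68 [198, 118, 244, 158] [ 0.626 -0.526  0.043]
scene guide_hole 0.64 [303, 104, 338, 129] [ 0.237 -0.403  0.032]
scene guide_hole 0.63 [263, 178, 319, 217] [ 0.546 -0.149  0.026]
scene phone 0.79 [215, 224, 260, 261] [ 0.788 -0.11   0.01 ]
scene pencil_cup 0.92 [372, 351, 412, 385] [0.626 0.493 0.092]
scene pencil_cup 0.34 [267, 224, 395, 348] [0.615 0.201 0.021]
scene pencil_cup 0.32 [369, 260, 387, 268] [0.511 0.266 0.202]
scene seed_jar 0.7 [400, 310, 421, 329] [0.494 0.424 0.071]
scene hole_saw 0.74 [339, 334, 355, 353] [0.682 0.37  0.056]
scene hole_saw 0.49 [268, 227, 396, 346] [0.615 0.201 0.021]
[ 5.87784631e-06 -1.58227603e-01  9.87402666e-01 -1.28949616e-05] 0.0187 1.1
```

View pics/top0.png

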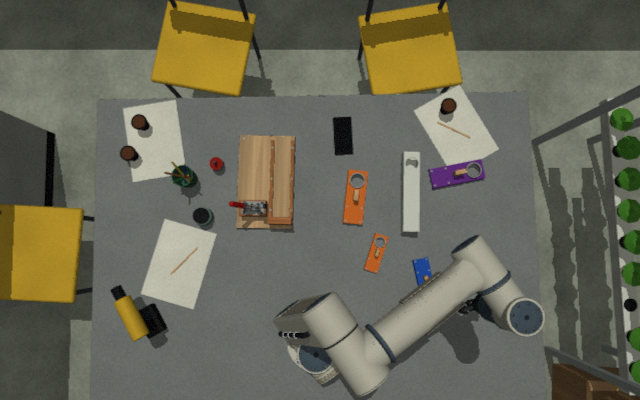

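View pics/scene0.png

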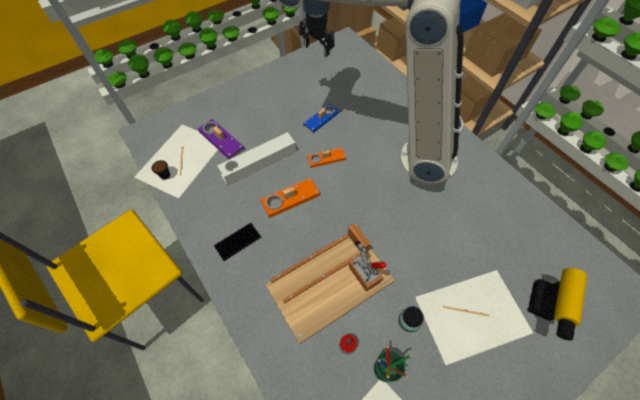

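Guide candidates in the top view: purple (458,173), blue (422,272), small orange (376,253) and large orange (356,197). The large orange one is meant, since blue and purple are excluded and it is the larger of the rest. I'll confirm it in a crop and fit poses.

```bash
cat > fit.py <<'E'
from h import *
def rect(xy):
    r=cv2.minAreaRect((xy*1000).astype(np.float32)); return np.round(r[0],1),np.round(r[1],1),round(r[2],2)
E
python3 - <<'E'
from fit import *
im=get_image("top");save(im,"crop_guide.png",(225,125,495,290),2.9)
for n in("top","scene"):
    d=np.load(n+"0.npz");P=d["P"];c=d["c"].astype(int);x,y,z=P[...,0],P[...,1],P[...,2]
    def R(name,m):
        print(n,name,m.sum(),rect(P[m][:,:2]),"med z",np.round(np.median(z[m]),4))
    white=(c.min(-1)>130)&(c.max(-1)-c.min(-1)<40)
    R("chan",(z>.054)&(z<.068)&(abs(x-.56)<.19)&(abs(y+.355)<.06))
    orange=(c[...,0]>150)&(c[...,2]<80)&(c[...,0]-c[...,1]>70)
    R("guide",orange&(abs(x-.53)<.15)&(abs(y+.15)<.07)&(z>.01)&(z<.032))
    R("ggrip",(z>.055)&(z<.08)&(abs(x-.53)<.12)&(abs(y+.15)<.06))
    jb=(abs(x-.6)<.3)&(abs(y-.18)<.2)
    R("board",jb&(z>.01)&(z<.026)&(abs(y-.18)<.14)&(abs(x-.6)<.22))
    R("stop",jb&(z>.08)&(z<.092)&(y<.19)&(x<.55))
    R("riser",jb&(z>.06)&(z<.076)&(y>.15)&(x<.6))
    R("rails",jb&(z>.0275)&(z<.036)&(x>.48)&(y<.25))
E
```

```text
top chan 1019 (array([ 554.6, -365.5]), array([ 60.4, 299.8]), 87.48) med z 0.0601
top guide 627 (array([ 542.7, -157.8]), array([ 70.9, 203.1]), 82.42) med z 0.0228
top ggrip 54 (array([ 544. , -159.2]), array([18.2, 40. ]), 81.43) med z 0.0645
top board 3760 (array([599.4, 178.9]), array([277.2, 435.2]), 89.98) med z 0.0182
top stop 147 (array([453. , 128.2]), array([88.8, 25.8]), 88.38) med z 0.0857
top riser 236 (array([487.8, 214.6]), array([128.1,  89.5]), 88.21) med z 0.0698
top rails 382 (array([631.6, 161.4]), array([176.6, 301.1]), 89.06) med z 0.0305
scene chan 963 (array([ 553.9, -364.8]), array([ 66.6, 299.5]), 86.97) med z 0.0595
scene guide 621 (array([ 542. , -156.8]), array([ 77.6, 203.3]), 82.21) med z 0.0225
scene ggrip 63 (array([ 544.5, -157.5]), array([21., 40.]), 84.19) med z 0.0636
scene board 5762 (array([607.3, 185.2]), array([216.9, 361.3]), 87.53) med z 0.0181
scene stop 202 (array([452.6, 129.5]), array([90.2, 27.2]), 88.09) med z 0.0851
scene riser 372 (array([493. , 225.8]), array([109.7,  83.4]), 85.87) med z 0.0693
scene rails 591 (array([624.4, 161.7]), array([168., 285.]), 87.71) med z 0.031
```

View pics/crop_guide.png

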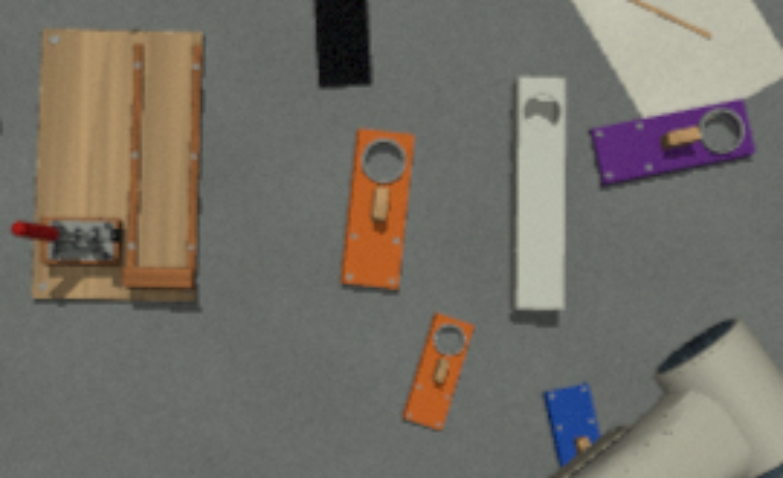

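The large orange guide is confirmed at crop (380,210), with the bush at its far end. The jig stop is on the near side at crop (165,275). The channel's hole is at its far end (540,108). Next I'll go above the channel.

```bash
cat > go.py <<'E'
from h import *
from scipy.spatial.transform import Rotation as Ro
def go(x,y,z,yaw):  # yaw deg: axis object x; tool x = opposite. prints wz and shift in the turned frame
    s=readout.state();p=np.array(s["tool_pos"]);q=s["orientation"];C=Ro.from_quat([q[1],q[2],q[3],q[0]])
    a=np.radians(yaw+180);X=[np.cos(a),np.sin(a),0];Z=[0,0,-1];T=Ro.from_matrix(np.c_[X,np.cross(Z,X),Z])
    print("turn",np.round((C.inv()*T).as_rotvec(degrees=True),2),"shift",np.round(T.inv().apply(np.array([x,y,z])-p)*1000,1),"t",s["time"],"p",np.round(p,4),"F",np.round(s["force"],1),"w",round(s["grip_width"],4))
E
python3 -c "
from go import *
go(.5545,-.365,.20,-2.6)"
```

```text
turn [-0.    0.   20.81] shift [-375.1  174.6   -0.8] t 1.15 p [ 0.1719 -0.5224  0.1992] F [-0.6 -0.5  0.2] w 0.0856
```

>>> {"api": "jog_arm", "payload": {"moves": [{"jaw": 1,"wz": 6.9},{"wz": 6.9},{"wz": 7.0},{"x": -0.0375,"y": 0.0175},{"x": -0.0375,"y": 0.0175},{"x": -0.0375,"y": 0.0175},{"x": -0.0375,"y": 0.0175},{"x": -0.0375,"y": 0.0175},{"x": -0.0375,"y": 0.0175},{"x": -0.0375,"y": 0.0175},{"x": -0.0375,"y": 0.0175},{"x": -0.0375,"y": 0.0175},{"x": -0.0375,"y": 0.0175},{},{}]}}

```text
invalid input
```

```bash
python3 - <<'E'
from go import *; from fit import *
im=get_image("wrist");P=pts(im);save(im,"w1.png");z=P[...,2]
R=cv2.Rodrigues(np.array(im["rvec"],float))[0];print("cam",-R.T@np.array(im["tvec"]).ravel(),R[2])
m=(z>.054)&(z<.068)&(abs(P[...,1]+.365)<.06);print(m.sum(),rect(P[m][:,:2]))
go(.5545,-.365,.20,-2.6)
E
```

```text
cam [ 0.09727987 -0.54550387  0.37383963] [ 0.28808205  0.09555417 -0.95282639]
0 (array([0., 0.]), array([0., 0.]), 0.0)
turn [-0.    0.   20.81] shift [-375.1  174.7   -0.8] t 1.2 p [ 0.1719 -0.5225  0.1992] F [0.4 0.9 0.7] w 0.0855
```

View pics/w1.png

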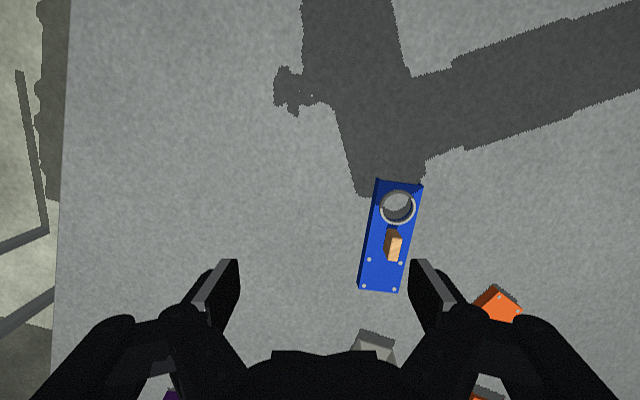

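The jog was refused, probably because of the empty rows. The wrist picture shows the blue guide (390,240) between the fingers, so the camera sits on the robot side.

>>> {"api": "jog_arm", "payload": {"moves": [{"jaw": 1.0,"wz": 6.9},{"jaw": 1.0,"wz": 6.9},{"jaw": 1.0,"wz": 7.0},{"x": -0.0375,"y": 0.0175},{"x": -0.0375,"y": 0.0175},{"x": -0.0375,"y": 0.0175},{"x": -0.0375,"y": 0.0175},{"x": -0.0375,"y": 0.0175},{"x": -0.0375,"y": 0.0175},{"x": -0.0375,"y": 0.0175},{"x": -0.0375,"y": 0.0175},{"x": -0.0375,"y": 0.0175},{"x": -0.0375,"y": 0.0175},{"x": 0.0},{"x": 0.0}], "force": 40}}

```text
invalid input
```

```bash
python3 - <<'E'
from go import *; from fit import *
im=get_image("wrist");P=pts(im);save(im,"w2.png");z=P[...,2]
m=(z>.054)&(z<.068)&(abs(P[...,1]+.365)<.05);print(m.sum(),rect(P[m][:,:2]),np.median(z[m]))
go(.5545,-.365,.024,-2.6)
E
```

```text
0 (array([0., 0.]), array([0., 0.]), 0.0) nan
turn [ 0.   -0.   20.81] shift [-375.1  174.6  175.2] t 1.25 p [ 0.1719 -0.5224  0.1992] F [ 0.4 -0.1  0.3] w 0.0853
  return _methods._mean(a, axis=axis, dtype=dtype,
  ret = ret.dtype.type(ret / rcount)
```

>>> {"api": "jog_arm", "payload": {"moves": [{"x": 0,"y": 0,"z": 0,"wx": 0,"wy": 0,"wz": 6.9,"jaw": 1}]}}

```text
time: 1.35
tool_pos: [0.1719, -0.5224, 0.1992]
orientation: [-0.0, -0.098, 0.995, 0.0]
force: [-0.0, -0.2, -0.2]
grip_width: 0.0856
gripper_force: 0.0
```

>>> {"api": "jog_arm", "payload": {"moves": [{"x": 0,"y": 0,"z": 0,"wx": 0,"wy": 0,"wz": 6.9,"jaw": 1},{"x": 0,"y": 0,"z": 0,"wx": 0,"wy": 0,"wz": 7,"jaw": 1},{"x": -0.0375,"y": 0.0175,"z": 0,"wx": 0,"wy": 0,"wz": 0,"jaw": 1},{"x": -0.0375,"y": 0.0175,"z": 0,"wx": 0,"wy": 0,"wz": 0,"jaw": 1},{"x": -0.0375,"y": 0.0175,"z": 0,"wx": 0,"wy": 0,"wz": 0,"jaw": 1},{"x": -0.0375,"y": 0.0175,"z": 0,"wx": 0,"wy": 0,"wz": 0,"jaw": 1},{"x": -0.0375,"y": 0.0175,"z": 0,"wx": 0,"wy": 0,"wz": 0,"jaw": 1},{"x": -0.0375,"y": 0.0175,"z": 0,"wx": 0,"wy": 0,"wz": 0,"jaw": 1},{"x": -0.0375,"y": 0.0175,"z": 0,"wx": 0,"wy": 0,"wz": 0,"jaw": 1},{"x": -0.0375,"y": 0.0175,"z": 0,"wx": 0,"wy": 0,"wz": 0,"jaw": 1},{"x": -0.0375,"y": 0.0175,"z": 0,"wx": 0,"wy": 0,"wz": 0,"jaw": 1},{"x": -0.0375,"y": 0.0175,"z": 0,"wx": 0,"wy": 0,"wz": 0,"jaw": 1},{"x": 0,"y": 0,"z": 0,"wx": 0,"wy": 0,"wz": 0,"jaw": 1}]}}

```text
time: 2.65
tool_pos: [0.5581, -0.3617, 0.1969]
orientation: [-0.001, 0.021, 1.0, 0.001]
force: [0.8, -0.1, -0.5]
grip_width: 0.0856
gripper_force: 0.0
```

```bash
python3 - <<'E'
from go import *; from fit import *
im=get_image("wrist");P=pts(im);save(im,"w2.png");z=P[...,2]
m=(z>.054)&(z<.068)&(abs(P[...,1]+.365)<.05);print(m.sum(),rect(P[m][:,:2]),np.median(z[m]))
go(.5545,-.365,.024,-2.6)
E
```

```text
14140 (array([ 554.8, -364.9]), array([ 60.2, 301.2]), 87.48) 0.06007532490914429
turn [ 0.05 -0.1   0.18] shift [  1.7  -2.1 173.6] t 2.7 p [ 0.5562 -0.363   0.1976] F [-0.6 -0.7  0.7] w 0.0854
```

View pics/w2.png

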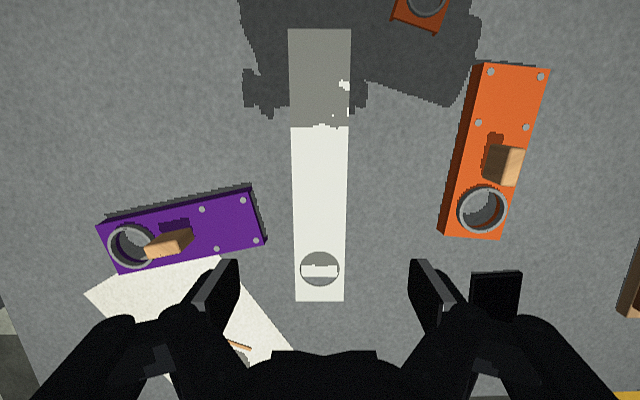

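The wrist view shows the channel (320,165) with its hole (320,268) centred between the fingers, and the guide at (495,160). The fit agrees, so I'll descend and grip.

>>> {"api": "jog_arm", "payload": {"moves": [{"x": 0,"y": 0,"z": 0.04,"wx": 0,"wy": 0,"wz": 0,"jaw": 1},{"x": 0,"y": 0,"z": 0.04,"wx": 0,"wy": 0,"wz": 0,"jaw": 1},{"x": 0,"y": 0,"z": 0.035,"wx": 0,"wy": 0,"wz": 0,"jaw": 1},{"x": 0,"y": 0,"z": 0.03,"wx": 0,"wy": 0,"wz": 0,"jaw": 1},{"x": 0,"y": 0,"z": 0.02,"wx": 0,"wy": 0,"wz": 0,"jaw": 1},{"x": 0,"y": 0,"z": 0.01,"wx": 0,"wy": 0,"wz": 0,"jaw": 1},{"x": 0,"y": 0,"z": 0,"wx": 0,"wy": 0,"wz": 0,"jaw": 1},{"x": 0,"y": 0,"z": 0,"wx": 0,"wy": 0,"wz": 0,"jaw": 0.5},{"x": 0,"y": 0,"z": 0,"wx": 0,"wy": 0,"wz": 0,"jaw": 0.5},{"x": 0,"y": 0,"z": 0,"wx": 0,"wy": 0,"wz": 0,"jaw": 0.5},{"x": 0,"y": 0,"z": 0,"wx": 0,"wy": 0,"wz": 0,"jaw": 0.5},{"x": 0,"y": 0,"z": 0,"wx": 0,"wy": 0,"wz": 0,"jaw": 0.5},{"x": 0,"y": 0,"z": 0,"wx": 0,"wy": 0,"wz": 0,"jaw": 0.5}], "force": 50}}

```text
time: 4.0
tool_pos: [0.5554, -0.3652, 0.0262]
orientation: [0.001, 0.022, 1.0, -0.001]
force: [-0.6, 1.1, 5.6]
grip_width: 0.0426
gripper_force: 2.9
```

```bash
python3 - <<'E'
from go import *
go(.5548,-.365,.20,-2.6);print(readout.state()["gripper_force"])
E
```

```text
turn [-0.09  0.16  0.03] shift [ 6.000e-01  1.000e-01 -1.738e+02] t 4.0 p [ 0.5554 -0.3652  0.0262] F [-0.6  1.1  5.6] w 0.0426
2.9301957477355245
```

```bash
python3 - <<'E'
from go import *; from fit import *
im=get_image("scene");P=pts(im);save(im,"s1.png",(190,90,350,220),5)
w=get_image("wrist");save(w,"w3.png")
a=cv2.imread("pics/s1.png");b=cv2.resize(cv2.imread("pics/w3.png"),(800,500))
cv2.imwrite("pics/b1.png",cv2.resize(np.vstack([a[:600],b])[:, :],(436,600)))
E
```

```text
(no output)
```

View pics/b1.png

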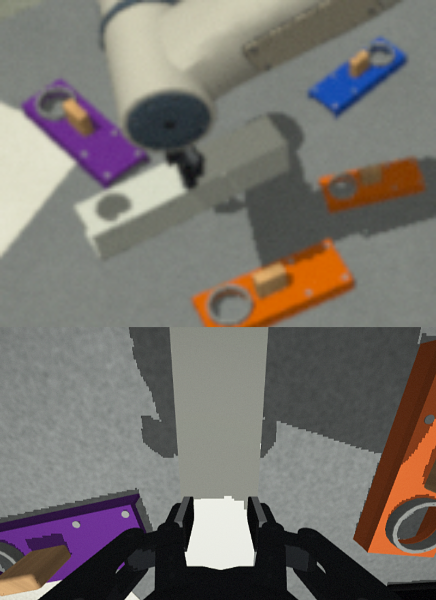

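```bash
python3 - <<'E'
from go import *; from fit import *
w=get_image("wrist");P=pts(w)
for v in (200,260,300,330,350):
    print(v,[(u,)+tuple(np.round(P[v,u]*1000).astype(int)) if np.isfinite(P[v,u,0]) else (u,) for u in range(240,420,12)])
s=readout.state();print(s["grip_width"],s["gripper_force"],s["force"],s["time"])
E
```

```text
200 [(240, np.int64(534), np.int64(-423), np.int64(0)), (252, np.int64(535), np.int64(-414), np.int64(1)), (264, np.int64(518), np.int64(-392), np.int64(59)), (276, np.int64(518), np.int64(-386), np.int64(60)), (288, np.int64(518), np.int64(-380), np.int64(59)), (300, np.int64(519), np.int64(-374), np.int64(60)), (312, np.int64(519), np.int64(-368), np.int64(60)), (324, np.int64(519), np.int64(-362), np.int64(60)), (336, np.int64(520), np.int64(-356), np.int64(59)), (348, np.int64(520), np.int64(-350), np.int64(59)), (360, np.int64(520), np.int64(-344), np.int64(60)), (372, np.int64(520), np.int64(-338), np.int64(59)), (384, np.int64(539), np.int64(-320), np.int64(0)), (396, np.int64(539), np.int64(-311), np.int64(0)), (408, np.int64(540), np.int64(-302), np.int64(0))]
260 [(240, np.int64(583), np.int64(-429), np.int64(0)), (252, np.int64(583), np.int64(-420), np.int64(0)), (264, np.int64(547), np.int64(-394), np.int64(68)), (276, np.int64(543), np.int64(-386), np.int64(76)), (288, np.int64(552), np.int64(-383), np.int64(60)), (300, np.int64(552), np.int64(-376), np.int64(60)), (312,
[... 2168 characters left out ...]
, np.int64(612), np.int64(-395), np.int64(60)), (288, np.int64(613), np.int64(-388), np.int64(59)), (300, np.int64(613), np.int64(-380), np.int64(60)), (312, np.int64(613), np.int64(-373), np.int64(60)), (324, np.int64(614), np.int64(-366), np.int64(60)), (336, np.int64(612), np.int64(-359), np.int64(61)), (348, np.int64(614), np.int64(-351), np.int64(60)), (360, np.int64(614), np.int64(-344), np.int64(60)), (372, np.int64(674), np.int64(-327), np.int64(0)), (384, np.int64(538), np.int64(-347), np.int64(138)), (396, np.int64(538), np.int64(-343), np.int64(138)), (408, np.int64(539), np.int64(-340), np.int64(137))]
0.04286430645385469 2.9292269736697563 [0.06620023 1.63070757 5.94004035] 4.15
```

```bash
python3 - <<'E'
from go import *
for n in("wrist","scene","top"):
    w=get_image(n);P=pts(w);z=P[...,2]
    m=(abs(P[...,0]-.555)<.03)&(abs(P[...,1]+.365)<.07)&(z>.008)&(z<.12)
    for lo in range(10,120,8):
        k=m&(z*1000>=lo)&(z*1000<lo+8);L=k&(P[...,1]<-.365);r=k&(P[...,1]>-.365)
        f=lambda q:(q.sum(),np.round([P[...,0][q].min(),P[...,0][q].max(),P[...,1][q].min(),P[...,1][q].max()],3).tolist()) if q.sum() else 0
        print(n,lo,f(L),f(r))
E
```

```text
wrist 10 0 0
wrist 18 0 0
wrist 26 0 0
wrist 34 0 0
wrist 42 0 0
wrist 50 0 0
wrist 58 (np.int64(4542), [0.525, 0.585, -0.394, -0.365]) (np.int64(4924), [0.525, 0.585, -0.365, -0.334])
wrist 66 (np.int64(263), [0.542, 0.565, -0.398, -0.384]) (np.int64(272), [0.544, 0.567, -0.343, -0.328])
wrist 74 (np.int64(330), [0.542, 0.565, -0.399, -0.384]) (np.int64(328), [0.544, 0.567, -0.343, -0.328])
wrist 82 (np.int64(378), [0.542, 0.565, -0.398, -0.384]) (np.int64(377), [0.544, 0.567, -0.343, -0.328])
wrist 90 (np.int64(525), [0.542, 0.565, -0.398, -0.384]) (np.int64(525), [0.544, 0.567, -0.343, -0.328])
wrist 98 (np.int64(471), [0.539, 0.564, -0.414, -0.384]) (np.int64(465), [0.542, 0.566, -0.343, -0.314])
wrist 106 (np.int64(1507), [0.539, 0.565, -0.418, -0.383]) (np.int64(1556), [0.542, 0.569, -0.343, -0.309])
wrist 114 (np.int64(2457), [0.538, 0.565, -0.419, -0.383]) (np.int64(2446), [0.543, 0.569, -0.343, -0.307])
scene 10 0 (np.int64(20), [0.529, 0.583, -0.338, -0.333])
scene 18 0 (np.int64(19), [0.526, 0.585, -0.338, -0.331])
scene 26 0 (np.int64(19), [0.529, 0.585, -0.338, -0.331])

[... 960 characters left out ...]
64(2), [0.533, 0.537, -0.337, -0.337])
top 26 0 (np.int64(3), [0.54, 0.551, -0.336, -0.335])
top 34 0 (np.int64(3), [0.528, 0.584, -0.339, -0.334])
top 42 0 (np.int64(1), [0.534, 0.534, -0.337, -0.337])
top 50 (np.int64(1), [0.529, 0.529, -0.376, -0.376]) (np.int64(22), [0.526, 0.579, -0.362, -0.335])
top 58 (np.int64(12), [0.528, 0.536, -0.393, -0.367]) (np.int64(31), [0.525, 0.582, -0.364, -0.337])
top 66 0 (np.int64(2), [0.536, 0.539, -0.359, -0.336])
top 74 0 (np.int64(1), [0.55, 0.55, -0.332, -0.332])
top 82 0 0
top 90 0 0
top 98 0 (np.int64(2), [0.543, 0.547, -0.338, -0.331])
top 106 0 (np.int64(4), [0.542, 0.554, -0.333, -0.326])
top 114 0 (np.int64(6), [0.545, 0.556, -0.332, -0.315])
```

The fingers have pressed through the thin walls: opening 43 mm on a 60 mm tube. I'll open and grip again gently.

>>> {"api": "jog_arm", "payload": {"moves": [{"x": 0,"y": 0,"z": 0,"wx": 0,"wy": 0,"wz": 0,"jaw": 0.6},{"x": 0,"y": 0,"z": 0,"wx": 0,"wy": 0,"wz": 0,"jaw": 0.8},{"x": 0,"y": 0,"z": 0,"wx": 0,"wy": 0,"wz": 0,"jaw": 1},{"x": 0,"y": 0,"z": 0,"wx": 0,"wy": 0,"wz": 0,"jaw": 1},{"x": 0,"y": 0,"z": 0,"wx": 0,"wy": 0,"wz": 0,"jaw": 1}], "force": 40}}

```text
time: 4.8
tool_pos: [0.5543, -0.3645, 0.024]
orientation: [-0.0, 0.023, 1.0, 0.0]
force: [0.2, 0.6, 0.2]
grip_width: 0.0854
gripper_force: 0.0
```

```bash
python3 - <<'E'
from go import *; from fit import *
im=get_image("wrist");P=pts(im);z=P[...,2]
m=(z>.054)&(z<.065)&(abs(P[...,1]+.365)<.05);print(m.sum(),rect(P[m][:,:2]),np.median(z[m]))
go(.5548,-.365,.024,-2.6)
E
```

```text
43566 (array([ 523.1, -363.5]), array([ 60.5, 182.9]), 87.48) 0.06000556991886308
turn [ 0.01 -0.01  0.01] shift [-0.5 -0.4  0. ] t 4.85 p [ 0.5544 -0.3646  0.024 ] F [ 0.3 -0.7  0.2] w 0.0858
```

>>> {"api": "jog_arm", "payload": {"moves": [{"x": 0,"y": 0,"z": 0,"wx": 0,"wy": 0,"wz": 0,"jaw": 0.8},{"x": 0,"y": 0,"z": 0,"wx": 0,"wy": 0,"wz": 0,"jaw": 0.74},{"x": 0,"y": 0,"z": 0,"wx": 0,"wy": 0,"wz": 0,"jaw": 0.71},{"x": 0,"y": 0,"z": 0,"wx": 0,"wy": 0,"wz": 0,"jaw": 0.69},{"x": 0,"y": 0,"z": 0,"wx": 0,"wy": 0,"wz": 0,"jaw": 0.67},{"x": 0,"y": 0,"z": 0,"wx": 0,"wy": 0,"wz": 0,"jaw": 0.66},{"x": 0,"y": 0,"z": 0,"wx": 0,"wy": 0,"wz": 0,"jaw": 0.66},{"x": 0,"y": 0,"z": 0,"wx": 0,"wy": 0,"wz": 0,"jaw": 0.66}], "force": 25}}

```text
time: 5.65
tool_pos: [0.5544, -0.3646, 0.0242]
orientation: [0.0, 0.023, 1.0, -0.0]
force: [-0.1, -0.3, 0.7]
grip_width: 0.0565
gripper_force: 0.0
```

```bash
python3 - <<'E'
from go import *
w=get_image("wrist");save(w,"w4.png",(200,180,440,360),3.3);P=pts(w);z=P[...,2]
m=(abs(P[...,0]-.555)<.03)&(abs(P[...,1]+.365)<.07)&(z>.005)&(z<.12)
for lo in range(5,120,8):
    k=m&(z*1000>=lo)&(z*1000<lo+8);L=k&(P[...,1]<-.365);r=k&(P[...,1]>-.365)
    f=lambda q:(q.sum(),np.round([P[...,0][q].min(),P[...,0][q].max(),P[...,1][q].min(),P[...,1][q].max()],3).tolist()) if q.sum() else 0
    print(lo,f(L),f(r))
s=readout.state();print(s["grip_width"],s["gripper_force"],s["joint_positions"])
E
```

```text
5 0 0
13 0 0
21 0 0
29 0 0
37 0 0
45 0 0
53 (np.int64(5113), [0.525, 0.585, -0.396, -0.365]) (np.int64(5463), [0.525, 0.585, -0.365, -0.334])
61 (np.int64(354), [0.525, 0.585, -0.403, -0.365]) (np.int64(378), [0.525, 0.585, -0.365, -0.323])
69 (np.int64(329), [0.541, 0.564, -0.405, -0.391]) (np.int64(339), [0.544, 0.566, -0.336, -0.321])
77 (np.int64(402), [0.541, 0.563, -0.405, -0.391]) (np.int64(386), [0.544, 0.566, -0.336, -0.321])
85 (np.int64(459), [0.54, 0.564, -0.405, -0.391]) (np.int64(447), [0.544, 0.567, -0.336, -0.321])
93 (np.int64(512), [0.54, 0.563, -0.402, -0.39]) (np.int64(516), [0.543, 0.566, -0.336, -0.322])
101 (np.int64(713), [0.538, 0.55, -0.423, -0.391]) (np.int64(727), [0.541, 0.553, -0.334, -0.303])
109 (np.int64(2903), [0.537, 0.564, -0.425, -0.388]) (np.int64(2879), [0.542, 0.569, -0.338, -0.302])
117 (np.int64(989), [0.538, 0.564, -0.425, -0.389]) (np.int64(990), [0.542, 0.568, -0.335, -0.301])
0.05640216561548814 0.0 [-3.46852320e-01  5.70959768e-01  1.38623057e-01  5.14737251e-06
 -1.13845967e+00 -1.26918755e+00]
```

View pics/w4.png

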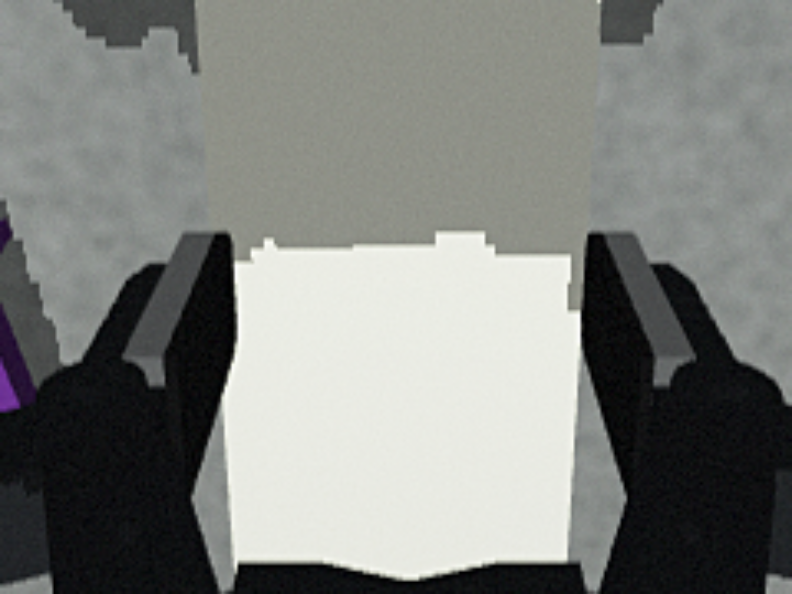

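The picture shows the fingertips (crop 210,235) at about z 62 mm, above the channel. So with the jaws this open they end about 37 mm behind the nominal TCP. I need to go about 28 mm deeper, with the jaws open.

>>> {"api": "jog_arm", "payload": {"moves": [{"x": 0,"y": 0,"z": 0,"wx": 0,"wy": 0,"wz": 0,"jaw": 1},{"x": 0,"y": 0,"z": 0,"wx": 0,"wy": 0,"wz": 0,"jaw": 1},{"x": 0,"y": 0,"z": 0,"wx": 0,"wy": 0,"wz": 0,"jaw": 1},{"x": -0.0005,"y": -0.0005,"z": 0.01,"wx": 0,"wy": 0,"wz": 0,"jaw": 1},{"x": 0,"y": 0,"z": 0.008,"wx": 0,"wy": 0,"wz": 0,"jaw": 1},{"x": 0,"y": 0,"z": 0,"wx": 0,"wy": 0,"wz": 0,"jaw": 1},{"x": 0,"y": 0,"z": 0,"wx": 0,"wy": 0,"wz": 0,"jaw": 1}]}}

```text
time: 6.4
tool_pos: [0.5545, -0.365, 0.0055]
orientation: [-0.001, 0.023, 1.0, 0.0]
force: [0.3, 0.3, 0.1]
grip_width: 0.0852
gripper_force: 0.0
```

```bash
python3 - <<'E'
from go import *
w=get_image("wrist");P=pts(w);z=P[...,2]
m=(abs(P[...,0]-.555)<.03)&(abs(P[...,1]+.365)<.075)&(z>.005)&(z<.12)
for lo in range(5,110,6):
    k=m&(z*1000>=lo)&(z*1000<lo+6)&(abs(P[...,1]+.365)>.033)
    print(lo,k.sum(),end="; ")
k=(abs(P[...,1]+.365)<.02)&(z>.066);print("palm",k.sum(),np.round([P[...,0][k].min(),z[k].min()],3))
go(.5548,-.365,-.004,-2.6)
E
```

```text
5 0; 11 0; 17 0; 23 0; 29 0; 35 0; 41 0; 47 90; 53 481; 59 682; 65 781; 71 876; 77 1011; 83 1015; 89 581; 95 2203; 101 6861; 107 3763; palm 7317 [0.532 0.109]
turn [-0.01 -0.02  0.01] shift [ 0.1  0.2 10. ] t 6.45 p [ 0.5548 -0.3652  0.006 ] F [-0.1 -0.1 -0.1] w 0.0855
```

The tips are at 49 mm with TCP at 6 mm, and the palm at 109 mm. So the whole real gripper sits about 30 mm behind the nominal TCP. I'll go 18 mm lower and grip.

>>> {"api": "jog_arm", "payload": {"moves": [{"x": 0,"y": 0,"z": 0.01,"wx": 0,"wy": 0,"wz": 0,"jaw": 1},{"x": 0,"y": 0,"z": 0.008,"wx": 0,"wy": 0,"wz": 0,"jaw": 1},{"x": 0,"y": 0,"z": 0,"wx": 0,"wy": 0,"wz": 0,"jaw": 0.6},{"x": 0,"y": 0,"z": 0,"wx": 0,"wy": 0,"wz": 0,"jaw": 0.6},{"x": 0,"y": 0,"z": 0,"wx": 0,"wy": 0,"wz": 0,"jaw": 0.5},{"x": 0,"y": 0,"z": 0,"wx": 0,"wy": 0,"wz": 0,"jaw": 0.5},{"x": 0,"y": 0,"z": 0,"wx": 0,"wy": 0,"wz": 0,"jaw": 0.5},{"x": 0,"y": 0,"z": 0,"wx": 0,"wy": 0,"wz": 0,"jaw": 0.5}], "force": 50}}

```text
time: 7.25
tool_pos: [0.5548, -0.3649, -0.012]
orientation: [-0.0, 0.023, 1.0, 0.0]
force: [-0.5, -0.3, -2.4]
grip_width: 0.0596
gripper_force: 56.6
```

```bash
python3 - <<'E'
from fit import *
for n in("top","scene"):
    P=np.load(n+"0.npz")["P"].reshape(-1,3)
    y0=lambda x:.1237+.005-(x-.453)*.0314
    m=(abs(P[:,2]-.031)<.0025)&(P[:,0]>.49)&(P[:,0]<.80)
    d=P[:,1]-y0(P[:,0])
    for s in(-1,1):
        k=m&(abs(d-s*.039)<.013);Q=P[k]
        c=np.polyfit(Q[:,0]-.616,Q[:,1],1)
        for _ in range(3):
            r=Q[:,1]-np.polyval(c,Q[:,0]-.616);Q=Q[abs(r)<.008];c=np.polyfit(Q[:,0]-.616,Q[:,1],1)
        r=Q[:,1]-np.polyval(c,Q[:,0]-.616)
        print(n,"rail",s,len(Q),"yaw",np.degrees(np.arctan(c[0])).round(2),"y@.616",c[1].round(4),"spread",np.percentile(r,[3,97]).round(4),"x",Q[:,0].min().round(3),Q[:,0].max().round(3))
    k=(abs(P[:,2]-.086)<.004)&(abs(P[:,0]-.453)<.025)&(abs(P[:,1]-.129)<.06);Q=P[k]
    print(n,"stop x",np.percentile(Q[:,0],[0,2,98,100]).round(4),"y",np.percentile(Q[:,1],[0,2,50,98,100]).round(4))
    k=(abs(P[:,2]-.018)<.003)&(abs(P[:,1]-.17)<.13);print("board x",np.percentile(P[k,0],[.2,99.8]).round(3),"y",np.percentile(P[k,1],[.2,99.8]).round(3))
    k=(P[:,2]>.1)&(P[:,2]<.3)&(abs(P[:,0]-.5)<.08)&(abs(P[:,1]-.2)<.13);print("clamp",np.percentile(P[k],[2,50,98],axis=0).round(3).tolist())
E
```

```text
top rail -1 81 yaw -2.72 y@.616 0.0817 spread [-0.0055  0.0059] x 0.491 0.76
top rail 1 111 yaw -2.22 y@.616 0.1596 spread [-0.0058  0.0061] x 0.496 0.774
top stop x [0.4392 0.4395 0.4658 0.4663] y [0.0836 0.084  0.124  0.172  0.1722]
board x [-0.077  0.792] y [0.071 0.295]
clamp [[0.491, 0.166, 0.102], [0.502, 0.243, 0.168], [0.517, 0.281, 0.231]]
scene rail -1 212 yaw -2.51 y@.616 0.0842 spread [-0.0057  0.0056] x 0.49 0.763
scene rail 1 217 yaw -2.15 y@.616 0.1621 spread [-0.0056  0.0057] x 0.491 0.767
scene stop x [0.439  0.4402 0.4651 0.4665] y [0.0847 0.087  0.1279 0.1732 0.1746]
board x [-0.061  0.79 ] y [0.074 0.298]
clamp [[0.493, 0.168, 0.101], [0.507, 0.236, 0.158], [0.519, 0.285, 0.229]]
```

>>> {"api": "jog_arm", "payload": {"moves": [{"x": 0,"y": 0,"z": -0.02,"wx": 0,"wy": 0,"wz": 0,"jaw": 0.5},{"x": 0,"y": 0,"z": -0.03,"wx": 0,"wy": 0,"wz": 0,"jaw": 0.5},{"x": 0,"y": 0,"z": -0.03,"wx": 0,"wy": 0,"wz": 0,"jaw": 0.5},{"x": 0,"y": 0,"z": -0.03,"wx": 0,"wy": 0,"wz": 0,"jaw": 0.5},{"x": 0,"y": 0,"z": -0.02,"wx": 0,"wy": 0,"wz": 0,"jaw": 0.5},{"x": 0,"y": 0,"z": 0,"wx": 0,"wy": 0,"wz": 0,"jaw": 0.5}]}}

```text
time: 7.85
tool_pos: [0.5566, -0.3662, 0.1219]
orientation: [0.003, 0.023, 1.0, -0.002]
force: [0.5, -0.8, -2.6]
grip_width: 0.0595
gripper_force: 56.5
```

```bash
python3 - <<'E'
from go import *
go(.6755,.1195,.122,-2.4)
E
```

```text
turn [-0.17  0.35 -0.18] shift [-9.850e+01  4.902e+02 -1.000e-01] t 7.85 p [ 0.5566 -0.3662  0.1219] F [ 0.5 -0.8 -2.6] w 0.0595
```

>>> {"api": "jog_arm", "payload": {"moves": [{"x": -0.004,"y": 0.02,"z": 0,"wx": 0,"wy": 0,"wz": -0.2,"jaw": 0.5},{"x": -0.008,"y": 0.04,"z": 0,"wx": 0,"wy": 0,"wz": 0,"jaw": 0.5},{"x": -0.008,"y": 0.04,"z": 0,"wx": 0,"wy": 0,"wz": 0,"jaw": 0.5},{"x": -0.008,"y": 0.04,"z": 0,"wx": 0,"wy": 0,"wz": 0,"jaw": 0.5},{"x": -0.008,"y": 0.04,"z": 0,"wx": 0,"wy": 0,"wz": 0,"jaw": 0.5},{"x": -0.008,"y": 0.04,"z": 0,"wx": 0,"wy": 0,"wz": 0,"jaw": 0.5},{"x": -0.008,"y": 0.04,"z": 0,"wx": 0,"wy": 0,"wz": 0,"jaw": 0.5},{"x": -0.008,"y": 0.04,"z": 0,"wx": 0,"wy": 0,"wz": 0,"jaw": 0.5},{"x": -0.008,"y": 0.04,"z": 0,"wx": 0,"wy": 0,"wz": 0,"jaw": 0.5},{"x": -0.008,"y": 0.04,"z": 0,"wx": 0,"wy": 0,"wz": 0,"jaw": 0.5},{"x": -0.008,"y": 0.04,"z": 0,"wx": 0,"wy": 0,"wz": 0,"jaw": 0.5},{"x": -0.008,"y": 0.04,"z": 0,"wx": 0,"wy": 0,"wz": 0,"jaw": 0.5},{"x": -0.008,"y": 0.029,"z": 0,"wx": 0,"wy": 0,"wz": 0,"jaw": 0.5},{"x": 0,"y": 0,"z": 0,"wx": 0,"wy": 0,"wz": 0,"jaw": 0.5},{"x": 0,"y": 0,"z": 0,"wx": 0,"wy": 0,"wz": 0,"jaw": 0.5}]}}

```text
time: 9.35
tool_pos: [0.6743, 0.1199, 0.1159]
orientation: [-0.002, 0.02, 1.0, -0.0]
force: [0.3, -0.5, -2.7]
grip_width: 0.0594
gripper_force: 56.4
```

```bash
python3 - <<'E'
from go import *; from fit import *
go(.6755,.1195,.118,-2.4)
for n in("wrist","top","scene"):
    im=get_image(n);P=pts(im);z=P[...,2]; save(im,"c_%s.png"%n)
    d=P[...,1]-(.122-(P[...,0]-.616)*.041)
    m=(abs(z-.193)<.008)&(abs(d)<.045)&(abs(P[...,0]-.67)<.17);print(n,"chan",m.sum(),rect(P[m][:,:2]) if m.sum()>10 else 0,np.median(z[m]))
    m=(abs(z-.031)<.0025)&(P[...,0]>.49)&(P[...,0]<.77)
    for s in(-1,1):
        k=m&(abs(d-s*.039)<.013);Q=P[k]
        if len(Q)>30:
            c=np.polyfit(Q[:,0]-.616,Q[:,1],1);r=Q[:,1]-np.polyval(c,Q[:,0]-.616);print(n,s,len(Q),np.degrees(c[0]).round(2),c[1].round(4),np.percentile(r,[3,97]).round(4),Q[:,0].min(),Q[:,0].max())
    k=(abs(z-.086)<.004)&(abs(P[...,0]-.453)<.025)&(abs(P[...,1]-.129)<.06);Q=P[k]
    if len(Q)>20: print("stop x",np.percentile(Q[:,0],[0,2,98,100]).round(4),"y",np.percentile(Q[:,1],[0,2,50,98,100]).round(4))
E
```

```text
turn [-0.05 -0.19  0.08] shift [-1.2 -0.3 -2.1] t 9.35 p [0.6743 0.1199 0.1159] F [ 0.3 -0.5 -2.7] w 0.0594
wrist chan 60449 (array([632.2, 121.8]), array([ 89.8, 139. ]), 86.95) 0.18799783312327742
top chan 621 (array([674.7, 113.5]), array([ 65.6, 299. ]), 84.57) 0.18966942387309596
top -1 79 -2.8 0.0815 [-0.0055  0.006 ] 0.49480067419938345 0.7564237631266092
stop x [0.4391 0.4395 0.4664 0.4664] y [0.0839 0.0865 0.128  0.1693 0.1723]
scene chan 1073 (array([705.9, 123.1]), array([ 72.1, 239.8]), 84.66) 0.18902988004529672
scene 1 207 -2.37 0.1623 [-0.0059  0.0057] 0.5192556308112033 0.7652612184151825
```

View pics/c_wrist.png

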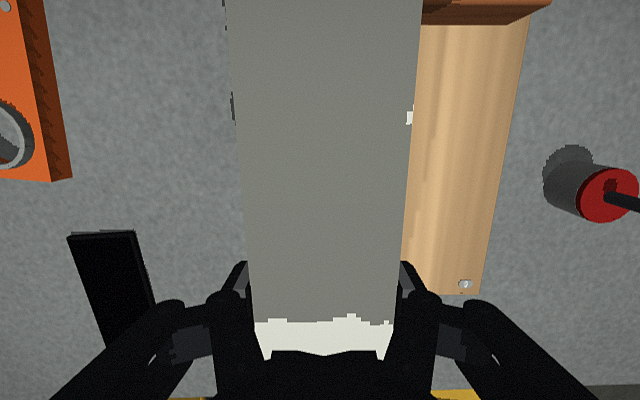

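```bash
python3 - <<'E'
from go import *
go(.6755,.1195,.118,-2.4)
for n in("wrist","top","scene"):
    im=get_image(n);P=pts(im);c=im["color"].astype(int);z=P[...,2]
    m=(z>.17)&(z<.2)&(abs(P[...,1]-.12)<.045)&(c.min(-1)>90)&(c.max(-1)-c.min(-1)<30)
    Q=P[m];print(n,len(Q),"x",np.percentile(Q[:,0],[.3,99.7]).round(4), "z plane", np.linalg.lstsq(np.c_[Q[:,0]-.67,Q[:,1]-.12,np.ones(len(Q))],Q[:,2],rcond=None)[0].round(4))
    xs=[];lo=[];hi=[]
    for x in np.arange(.53,.84,.01):
        q=Q[abs(Q[:,0]-x)<.005]
        if len(q)>15: xs.append(x);lo.append(q[:,1].min());hi.append(q[:,1].max())
    for e in(lo,hi):
        f=np.polyfit(np.array(xs)-.6755,e,1);print(" yaw",np.degrees(f[0]).round(2),"y",f[1].round(4),"res",np.std(np.array(e)-np.polyval(f,np.array(xs)-.6755)).round(4))
E
```

```text
turn [-0.03 -0.07 -0.05] shift [-0.6  1.3 -0.5] t 9.5 p [0.6748 0.1182 0.1175] F [ 0.2  0.3 -1.6] w 0.0595
wrist 58621 x [0.5639 0.6971] z plane [-8.000e-04 -1.000e-04  1.895e-01]
 yaw -2.22 y 0.0892 res 0.0015
 yaw -1.39 y 0.1505 res 0.0021
top 736 x [-0.1038  0.8234] z plane [-0.0018 -0.0111  0.19  ]
 yaw -2.95 y 0.0899 res 0.0007
 yaw -8.26 y 0.1372 res 0.0052
scene 1240 x [-0.7351  0.8249] z plane [-0.0009 -0.0495  0.1888]
 yaw -11.23 y 0.1041 res 0.0093
 yaw -2.44 y 0.1499 res 0.0003
```

Channel level, yaw about −2.4°, centre (0.675, 0.120); this matches the bed line. Lowering to just above the rails, then in.

>>> {"api": "jog_arm", "payload": {"moves": [{"x": 0,"y": 0,"z": 0.03,"wx": 0,"wy": 0,"wz": 0,"jaw": 0.5},{"x": 0,"y": 0,"z": 0.03,"wx": 0,"wy": 0,"wz": 0,"jaw": 0.5},{"x": 0,"y": 0,"z": 0.02,"wx": 0,"wy": 0,"wz": 0,"jaw": 0.5},{"x": 0,"y": 0,"z": 0.01,"wx": 0,"wy": 0,"wz": 0,"jaw": 0.5},{"x": 0,"y": 0,"z": 0.005,"wx": 0,"wy": 0,"wz": 0,"jaw": 0.5},{"x": 0,"y": 0,"z": 0,"wx": 0,"wy": 0,"wz": 0,"jaw": 0.5},{"x": 0,"y": 0,"z": 0.005,"wx": 0,"wy": 0,"wz": 0,"jaw": 0.5},{"x": 0,"y": 0,"z": 0.004,"wx": 0,"wy": 0,"wz": 0,"jaw": 0.5},{"x": 0,"y": 0,"z": 0,"wx": 0,"wy": 0,"wz": 0,"jaw": 0.5},{"x": 0,"y": 0,"z": 0,"wx": 0,"wy": 0,"wz": 0,"jaw": 0.5}]}}

```text
time: 10.65
tool_pos: [0.6754, 0.1193, 0.0144]
orientation: [0.0, 0.021, 1.0, 0.0]
force: [0.5, 1.0, -2.5]
grip_width: 0.059
gripper_force: 56.4
```

>>> {"api": "jog_arm", "payload": {"moves": [{"x": 0,"y": 0,"z": 0.004,"wx": 0,"wy": 0,"wz": 0,"jaw": 0.5},{"x": 0,"y": 0,"z": 0.003,"wx": 0,"wy": 0,"wz": 0,"jaw": 0.5},{"x": 0,"y": 0,"z": 0.001,"wx": 0,"wy": 0,"wz": 0,"jaw": 0.5},{"x": 0,"y": 0,"z": 0,"wx": 0,"wy": 0,"wz": 0,"jaw": 0.5},{"x": 0,"y": 0,"z": 0,"wx": 0,"wy": 0,"wz": 0,"jaw": 0.5}]}}

```text
time: 11.15
tool_pos: [0.6753, 0.1193, 0.0061]
orientation: [-0.0, 0.021, 1.0, -0.0]
force: [-0.2, 0.0, -2.8]
grip_width: 0.0591
gripper_force: 56.6
```

>>> {"api": "jog_arm", "payload": {"moves": [{"x": 0.008,"y": 0,"z": 0,"wx": 0,"wy": 0,"wz": 0,"jaw": 0.5},{"x": 0.01,"y": 0,"z": 0,"wx": 0,"wy": 0,"wz": 0,"jaw": 0.5},{"x": 0.01,"y": 0,"z": 0,"wx": 0,"wy": 0,"wz": 0,"jaw": 0.5},{"x": 0.01,"y": 0,"z": 0,"wx": 0,"wy": 0,"wz": 0,"jaw": 0.5},{"x": 0.01,"y": 0,"z": 0,"wx": 0,"wy": 0,"wz": 0,"jaw": 0.5},{"x": 0.005,"y": 0,"z": 0,"wx": 0,"wy": 0,"wz": 0,"jaw": 0.5},{"x": 0.002,"y": 0,"z": 0,"wx": 0,"wy": 0,"wz": 0,"jaw": 0.5},{"x": 0.001,"y": 0,"z": 0,"wx": 0,"wy": 0,"wz": 0,"jaw": 0.5},{"x": 0,"y": 0,"z": 0,"wx": 0,"wy": 0,"wz": 0,"jaw": 0.5},{"x": 0,"y": 0,"z": 0,"wx": 0,"wy": 0,"wz": 0,"jaw": 0.5}]}}

```text
time: 12.15
tool_pos: [0.6196, 0.1216, 0.0061]
orientation: [0.0, 0.021, 1.0, -0.0]
force: [-0.4, 0.8, -2.5]
grip_width: 0.0591
gripper_force: 56.5
```

>>> {"api": "jog_arm", "payload": {"moves": [{"x": 0.001,"y": 0,"z": 0,"wx": 0,"wy": 0,"wz": 0,"jaw": 0.5},{"x": 0.001,"y": 0,"z": 0,"wx": 0,"wy": 0,"wz": 0,"jaw": 0.5},{"x": 0.001,"y": 0,"z": 0,"wx": 0,"wy": 0,"wz": 0,"jaw": 0.5},{"x": 0.001,"y": 0,"z": 0,"wx": 0,"wy": 0,"wz": 0,"jaw": 0.5},{"x": 0,"y": 0,"z": 0,"wx": 0,"wy": 0,"wz": 0,"jaw": 0.5},{"x": 0,"y": 0,"z": 0,"wx": 0,"wy": 0,"wz": 0,"jaw": 0.5}]}}

```text
time: 12.75
tool_pos: [0.6153, 0.1218, 0.0062]
orientation: [-0.0, 0.021, 1.0, -0.0]
force: [0.2, -0.1, -2.4]
grip_width: 0.0593
gripper_force: 56.4
```

>>> {"api": "jog_arm", "payload": {"moves": [{"x": 0.001,"y": 0,"z": 0,"wx": 0,"wy": 0,"wz": 0,"jaw": 0.5},{"x": 0.001,"y": 0,"z": 0,"wx": 0,"wy": 0,"wz": 0,"jaw": 0.5},{"x": 0,"y": 0,"z": 0,"wx": 0,"wy": 0,"wz": 0,"jaw": 0.5}]}}

```text
time: 13.05
tool_pos: [0.6154, 0.1219, 0.007]
orientation: [0.002, 0.021, 1.0, 0.0]
force: [4.8, -1.4, -3.4]
grip_width: 0.0597
gripper_force: 56.3
```

>>> {"api": "jog_arm", "payload": {"moves": [{"x": -0.0015,"y": 0,"z": 0,"wx": 0,"wy": 0,"wz": 0,"jaw": 0.5},{"x": 0,"y": 0,"z": 0,"wx": 0,"wy": 0,"wz": 0,"jaw": 0.75},{"x": 0,"y": 0,"z": 0,"wx": 0,"wy": 0,"wz": 0,"jaw": 1},{"x": 0,"y": 0,"z": 0,"wx": 0,"wy": 0,"wz": 0,"jaw": 1},{"x": 0,"y": 0,"z": 0,"wx": 0,"wy": 0,"wz": 0,"jaw": 1},{"x": 0,"y": 0,"z": -0.01,"wx": 0,"wy": 0,"wz": 0,"jaw": 1},{"x": 0,"y": 0,"z": -0.03,"wx": 0,"wy": 0,"wz": 0,"jaw": 1},{"x": 0,"y": 0,"z": -0.04,"wx": 0,"wy": 0,"wz": 0,"jaw": 1},{"x": 0,"y": 0,"z": -0.04,"wx": 0,"wy": 0,"wz": 0,"jaw": 1},{"x": 0,"y": 0,"z": -0.04,"wx": 0,"wy": 0,"wz": 0,"jaw": 1},{"x": 0,"y": 0,"z": 0,"wx": 0,"wy": 0,"wz": 0,"jaw": 1},{"x": 0,"y": 0,"z": 0,"wx": 0,"wy": 0,"wz": 0,"jaw": 1}]}}

```text
time: 14.25
tool_pos: [0.6154, 0.1221, 0.1682]
orientation: [0.002, 0.021, 1.0, 0.001]
force: [-0.4, -1.1, -1.2]
grip_width: 0.0855
gripper_force: 0.0
```

```bash
python3 - <<'E'
from go import *; from fit import *
for n in("wrist","top","scene"):
    im=get_image(n);P=pts(im);z=P[...,2]; save(im,"d_%s.png"%n)
    m=(abs(z-.078)<.004)&(abs(P[...,1]-(.122-(P[...,0]-.616)*.041))<.037)&(P[...,0]>.40)&(P[...,0]<.85);Q=P[m]
    print(n,len(Q),rect(Q[:,:2]) ,np.median(z[m]),np.percentile(Q[:,0],[.2,1,99,99.8]))
    k=(abs(z-.086)<.0035)&(abs(P[...,0]-.453)<.025)&(abs(P[...,1]-.129)<.06);Q=P[k]
    if len(Q)>20: print("stop x",np.percentile(Q[:,0],[0,2,98,100]).round(4),"y",np.percentile(Q[:,1],[0,2,50,98,100]).round(4))
go(.544,-.158,.118,-7.6)
E
```

```text
wrist 19225 (array([615.2, 121.5]), array([ 73.9, 301.7]), 87.45) 0.0780718972561883 [0.46417716 0.46581252 0.76123836 0.76471124]
stop x [0.4548 0.4558 0.4662 0.467 ] y [0.0844 0.0867 0.1296 0.172  0.1741]
top 539 (array([603. , 125.8]), array([ 69.9, 325.5]), 88.26) 0.07807684216657709 [0.4400629  0.44556008 0.76038986 0.76313978]
stop x [0.4393 0.4396 0.4733 0.4767] y [0.0837 0.084  0.1244 0.172  0.1722]
scene 1312 (array([605. , 123.4]), array([ 66.3, 321.6]), 88.54) 0.07794655207757299 [0.45275299 0.46506584 0.76303665 0.76505822]
stop x [0.4387 0.4404 0.4656 0.4663] y [0.0859 0.0876 0.1291 0.1737 0.1754]
turn [-0.05 -0.12  5.21] shift [  32.5 -286.4   47.1] t 14.4 p [0.6141 0.1216 0.1651] F [ 0.2 -0.7 -1.5] w 0.0856
```

Channel home: x 0.465–0.765, top at 78 mm, on the line. Now the guide.

>>> {"api": "jog_arm", "payload": {"moves": [{"x": 0,"y": 0,"z": 0,"wx": 0,"wy": 0,"wz": 5.2,"jaw": 1},{"x": 0.004,"y": -0.036,"z": 0,"wx": 0,"wy": 0,"wz": 0,"jaw": 1},{"x": 0.004,"y": -0.036,"z": 0,"wx": 0,"wy": 0,"wz": 0,"jaw": 1},{"x": 0.004,"y": -0.036,"z": 0,"wx": 0,"wy": 0,"wz": 0,"jaw": 1},{"x": 0.004,"y": -0.036,"z": 0.01,"wx": 0,"wy": 0,"wz": 0,"jaw": 1},{"x": 0.004,"y": -0.036,"z": 0.01,"wx": 0,"wy": 0,"wz": 0,"jaw": 1},{"x": 0.004,"y": -0.036,"z": 0.01,"wx": 0,"wy": 0,"wz": 0,"jaw": 1},{"x": 0.004,"y": -0.036,"z": 0.01,"wx": 0,"wy": 0,"wz": 0,"jaw": 1},{"x": 0.004,"y": -0.035,"z": 0.01,"wx": 0,"wy": 0,"wz": 0,"jaw": 1},{"x": 0,"y": 0,"z": 0,"wx": 0,"wy": 0,"wz": 0,"jaw": 1},{"x": 0,"y": 0,"z": 0,"wx": 0,"wy": 0,"wz": 0,"jaw": 1}]}}

```text
time: 15.5
tool_pos: [0.5442, -0.1591, 0.1151]
orientation: [-0.001, 0.067, 0.998, -0.0]
force: [0.7, 0.7, -0.2]
grip_width: 0.0856
gripper_force: 0.0
```

```bash
python3 - <<'E'
from go import *; from fit import *
im=get_image("wrist");P=pts(im);z=P[...,2];c=im["color"].astype(int)
o=(c[...,0]>90)&(c[...,2]<60)&(c[...,0]-c[...,1]>50)
m=o&(abs(z-.022)<.004)&(abs(P[...,0]-.543)<.14)&(abs(P[...,1]+.157)<.08);print(m.sum(),rect(P[m][:,:2]),np.median(z[m]))
m=(z>.060)&(z<.07)&(abs(P[...,0]-.543)<.04)&(abs(P[...,1]+.157)<.03);print(m.sum(),rect(P[m][:,:2]) if m.sum() else 0)
go(.5445,-.158,.118,-7.6)
E
```

```text
11919 (array([ 541.2, -157.4]), array([ 73.8, 203.7]), 82.42) 0.02300342723474775
1055 (array([ 543.5, -157.8]), array([17.7, 41.6]), 82.93)
turn [-0.01 -0.08 -0.02] shift [ 0.4  0.4 -2.4] t 15.55 p [ 0.5448 -0.1584  0.1156] F [0.3 0.1 0.1] w 0.0853
```

>>> {"api": "jog_arm", "payload": {"moves": [{"x": 0.001,"y": 0,"z": 0.03,"wx": 0,"wy": 0,"wz": 0,"jaw": 1},{"x": 0,"y": 0,"z": 0.03,"wx": 0,"wy": 0,"wz": 0,"jaw": 0.7},{"x": 0,"y": 0,"z": 0.03,"wx": 0,"wy": 0,"wz": 0,"jaw": 0.6},{"x": 0,"y": 0,"z": 0.018,"wx": 0,"wy": 0,"wz": 0,"jaw": 0.5},{"x": 0,"y": 0,"z": 0.01,"wx": 0,"wy": 0,"wz": 0,"jaw": 0.5},{"x": 0,"y": 0,"z": 0,"wx": 0,"wy": 0,"wz": 0,"jaw": 0.5},{"x": 0,"y": 0,"z": 0,"wx": 0,"wy": 0,"wz": 0,"jaw": 0.3},{"x": 0,"y": 0,"z": 0,"wx": 0,"wy": 0,"wz": 0,"jaw": 0.1},{"x": 0,"y": 0,"z": 0,"wx": 0,"wy": 0,"wz": 0,"jaw": 0.1},{"x": 0,"y": 0,"z": 0,"wx": 0,"wy": 0,"wz": 0,"jaw": 0.1},{"x": 0,"y": 0,"z": 0,"wx": 0,"wy": 0,"wz": 0,"jaw": 0.1},{"x": 0,"y": 0,"z": 0,"wx": 0,"wy": 0,"wz": 0,"jaw": 0.1}], "force": 60}}

```text
time: 16.75
tool_pos: [0.5456, -0.1583, -0.0003]
orientation: [0.002, 0.066, 0.998, -0.0]
force: [0.4, 2.0, 6.4]
grip_width: 0.0173
gripper_force: 59.4
```

>>> {"api": "jog_arm", "payload": {"moves": [{"x": 0,"y": 0,"z": -0.01,"wx": 0,"wy": 0,"wz": 0,"jaw": 0.1},{"x": 0,"y": 0,"z": -0.03,"wx": 0,"wy": 0,"wz": 0,"jaw": 0.1},{"x": 0,"y": 0,"z": -0.04,"wx": 0,"wy": 0,"wz": 0,"jaw": 0.1},{"x": 0,"y": 0,"z": -0.04,"wx": 0,"wy": 0,"wz": 0,"jaw": 0.1},{"x": 0,"y": 0,"z": -0.03,"wx": 0,"wy": 0,"wz": -5.15,"jaw": 0.1},{"x": 0,"y": 0,"z": 0,"wx": 0,"wy": 0,"wz": 0,"jaw": 0.1},{"x": 0,"y": 0,"z": 0,"wx": 0,"wy": 0,"wz": 0,"jaw": 0.1},{"x": 0,"y": 0,"z": 0,"wx": 0,"wy": 0,"wz": 0,"jaw": 0.1}]}}

```text
time: 17.55
tool_pos: [0.543, -0.158, 0.1467]
orientation: [-0.002, 0.022, 1.0, 0.0]
force: [-0.1, 0.4, -2.5]
grip_width: 0.0172
gripper_force: 58.7
```

```bash
python3 - <<'E'
from go import *
go(.6404,.1208,.148,-2.45)
E
```

```text
turn [ 0.04 -0.18 -0.04] shift [-85.4 282.7  -1.3] t 17.55 p [ 0.543  -0.158   0.1467] F [-0.1  0.4 -2.5] w 0.0172
```

>>> {"api": "jog_arm", "payload": {"moves": [{"x": -0.015,"y": 0.02,"z": 0,"wx": 0,"wy": 0,"wz": 0,"jaw": 0.1},{"x": -0.02,"y": 0.035,"z": 0,"wx": 0,"wy": 0,"wz": 0,"jaw": 0.1},{"x": -0.02,"y": 0.04,"z": 0,"wx": 0,"wy": 0,"wz": 0,"jaw": 0.1},{"x": -0.02,"y": 0.04,"z": 0,"wx": 0,"wy": 0,"wz": 0,"jaw": 0.1},{"x": -0.01,"y": 0.04,"z": 0,"wx": 0,"wy": 0,"wz": 0,"jaw": 0.1},{"x": 0,"y": 0.04,"z": 0,"wx": 0,"wy": 0,"wz": 0,"jaw": 0.1},{"x": 0,"y": 0.035,"z": 0,"wx": 0,"wy": 0,"wz": 0,"jaw": 0.1},{"x": 0,"y": 0.02,"z": 0,"wx": 0,"wy": 0,"wz": 0,"jaw": 0.1},{"x": 0,"y": 0.0125,"z": 0,"wx": 0,"wy": 0,"wz": 0,"jaw": 0.1},{"x": 0,"y": 0,"z": 0,"wx": 0,"wy": 0,"wz": 0,"jaw": 0.1},{"x": 0,"y": 0,"z": 0,"wx": 0,"wy": 0,"wz": 0,"jaw": 0.1},{"x": 0,"y": 0,"z": 0,"wx": 0,"wy": 0,"wz": 0,"jaw": 0.1}]}}

```text
time: 18.75
tool_pos: [0.6411, 0.1189, 0.1482]
orientation: [-0.0, 0.022, 1.0, -0.0]
force: [0.1, 0.1, -1.5]
grip_width: 0.0171
gripper_force: 58.8
```

```bash
python3 - <<'E'
from go import *; from fit import *
for n in("wrist","top","scene"):
    im=get_image(n);P=pts(im);z=P[...,2];c=im["color"].astype(int);save(im,"e_%s.png"%n)
    o=(c[...,0]>90)&(c[...,2]<70)&(c[...,0]-c[...,1]>50)
    m=o&(abs(z-.170)<.008)&(abs(P[...,0]-.64)<.14)&(abs(P[...,1]-.12)<.07);Q=P[m]
    if len(Q)<20: print(n,len(Q)); continue
    f=np.linalg.lstsq(np.c_[Q[:,0]-.64,Q[:,1]-.12,np.ones(len(Q))],Q[:,2],rcond=None)[0]
    print(n,len(Q),rect(Q[:,:2]),"z plane",f.round(4))
go(.6404,.1208,.148,-2.45)
E
```

```text
wrist 27991 (array([601.4, 122. ]), array([ 74.4, 133.2]), 87.52) z plane [-3.100e-03 -1.000e-04  1.713e-01]
top 472 (array([639.7, 118.3]), array([ 72.2, 200.8]), 86.4) z plane [-0.0019  0.0113  0.1713]
scene 916 (array([639. , 120.9]), array([ 74.6, 202.4]), 87.5) z plane [-0.0036 -0.011   0.1712]
turn [-0.    0.01 -0.07] shift [0.9 1.5 0.4] t 18.9 p [0.6412 0.1193 0.1484] F [ 0.2  0.1 -2.3] w 0.0174
```

View pics/e_wrist.png

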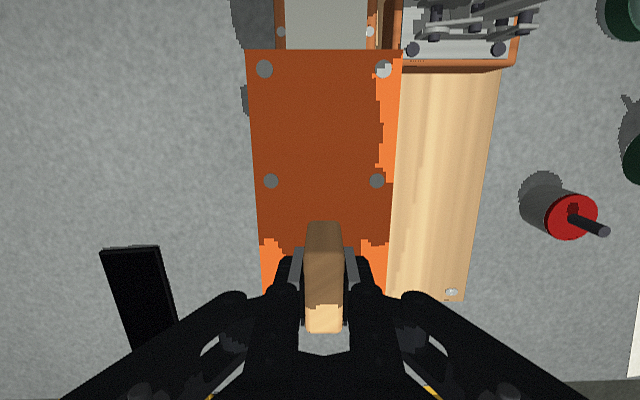

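The guide is held level at the grip (323,270), yaw −2.5°, in line with the channel. Lowering it on.

>>> {"api": "jog_arm", "payload": {"moves": [{"x": 0,"y": 0.0005,"z": 0.02,"wx": 0,"wy": 0,"wz": 0,"jaw": 0.1},{"x": 0,"y": 0,"z": 0.03,"wx": 0,"wy": 0,"wz": 0,"jaw": 0.1},{"x": 0,"y": 0,"z": 0.015,"wx": 0,"wy": 0,"wz": 0,"jaw": 0.1},{"x": 0,"y": 0,"z": 0,"wx": 0,"wy": 0,"wz": 0,"jaw": 0.1},{"x": 0,"y": 0,"z": 0.005,"wx": 0,"wy": 0,"wz": 0,"jaw": 0.1},{"x": 0,"y": 0,"z": 0.005,"wx": 0,"wy": 0,"wz": 0,"jaw": 0.1},{"x": 0,"y": 0,"z": 0,"wx": 0,"wy": 0,"wz": 0,"jaw": 0.1},{"x": 0,"y": 0,"z": 0,"wx": 0,"wy": 0,"wz": 0,"jaw": 0.1}]}}

```text
time: 19.7
tool_pos: [0.6415, 0.1209, 0.0738]
orientation: [0.0, 0.021, 1.0, 0.0]
force: [-0.2, 0.1, -2.7]
grip_width: 0.0169
gripper_force: 58.8
```

>>> {"api": "jog_arm", "payload": {"moves": [{"x": 0,"y": 0,"z": 0.004,"wx": 0,"wy": 0,"wz": 0,"jaw": 0.1},{"x": 0,"y": 0,"z": 0.004,"wx": 0,"wy": 0,"wz": 0,"jaw": 0.1},{"x": 0,"y": 0,"z": 0.002,"wx": 0,"wy": 0,"wz": 0,"jaw": 0.1},{"x": 0,"y": 0,"z": 0,"wx": 0,"wy": 0,"wz": 0,"jaw": 0.1},{"x": 0,"y": 0,"z": 0,"wx": 0,"wy": 0,"wz": 0,"jaw": 0.1}]}}

```text
time: 20.2
tool_pos: [0.6412, 0.1208, 0.0631]
orientation: [-0.0, 0.021, 1.0, -0.0]
force: [-0.1, 0.3, -2.0]
grip_width: 0.0173
gripper_force: 58.9
```

>>> {"api": "jog_arm", "payload": {"moves": [{"x": 0.008,"y": 0,"z": 0,"wx": 0,"wy": 0,"wz": 0,"jaw": 0.1},{"x": 0.01,"y": 0,"z": 0,"wx": 0,"wy": 0,"wz": 0,"jaw": 0.1},{"x": 0.01,"y": 0,"z": 0,"wx": 0,"wy": 0,"wz": 0,"jaw": 0.1},{"x": 0.01,"y": 0,"z": 0,"wx": 0,"wy": 0,"wz": 0,"jaw": 0.1},{"x": 0.01,"y": 0,"z": 0,"wx": 0,"wy": 0,"wz": 0,"jaw": 0.1},{"x": 0.01,"y": 0,"z": 0,"wx": 0,"wy": 0,"wz": 0,"jaw": 0.1},{"x": 0.006,"y": 0,"z": 0,"wx": 0,"wy": 0,"wz": 0,"jaw": 0.1},{"x": 0.002,"y": 0,"z": 0,"wx": 0,"wy": 0,"wz": 0,"jaw": 0.1},{"x": 0.001,"y": 0,"z": 0,"wx": 0,"wy": 0,"wz": 0,"jaw": 0.1},{"x": 0,"y": 0,"z": 0,"wx": 0,"wy": 0,"wz": 0,"jaw": 0.1},{"x": 0,"y": 0,"z": 0,"wx": 0,"wy": 0,"wz": 0,"jaw": 0.1}]}}

```text
time: 21.3
tool_pos: [0.5745, 0.1236, 0.0631]
orientation: [0.0, 0.021, 1.0, -0.0]
force: [-0.1, 0.1, -1.8]
grip_width: 0.0175
gripper_force: 58.8
```

>>> {"api": "jog_arm", "payload": {"moves": [{"x": 0.001,"y": 0,"z": 0,"wx": 0,"wy": 0,"wz": 0,"jaw": 0.1},{"x": 0.001,"y": 0,"z": 0,"wx": 0,"wy": 0,"wz": 0,"jaw": 0.1},{"x": 0.001,"y": 0,"z": 0,"wx": 0,"wy": 0,"wz": 0,"jaw": 0.1},{"x": 0.001,"y": 0,"z": 0,"wx": 0,"wy": 0,"wz": 0,"jaw": 0.1},{"x": 0,"y": 0,"z": 0,"wx": 0,"wy": 0,"wz": 0,"jaw": 0.1},{"x": 0,"y": 0,"z": 0,"wx": 0,"wy": 0,"wz": 0,"jaw": 0.1}]}}

```text
time: 21.9
tool_pos: [0.5714, 0.1238, 0.0637]
orientation: [0.001, 0.021, 1.0, 0.0]
force: [5.6, -0.2, -3.1]
grip_width: 0.0174
gripper_force: 58.7
```

>>> {"api": "jog_arm", "payload": {"moves": [{"x": -0.0007,"y": 0,"z": 0.001,"wx": 0,"wy": 0,"wz": 0,"jaw": 0.1},{"x": 0,"y": 0,"z": 0,"wx": 0,"wy": 0,"wz": 0,"jaw": 0.3},{"x": 0,"y": 0,"z": 0,"wx": 0,"wy": 0,"wz": 0,"jaw": 0.6},{"x": 0,"y": 0,"z": 0,"wx": 0,"wy": 0,"wz": 0,"jaw": 0.6},{"x": 0,"y": 0,"z": -0.01,"wx": 0,"wy": 0,"wz": 0,"jaw": 0.6},{"x": 0,"y": 0,"z": -0.03,"wx": 0,"wy": 0,"wz": 0,"jaw": 0.6},{"x": 0,"y": 0,"z": -0.04,"wx": 0,"wy": 0,"wz": 0,"jaw": 0.6},{"x": -0.01,"y": 0,"z": -0.04,"wx": 0,"wy": 0,"wz": 0,"jaw": 0.6},{"x": -0.02,"y": 0,"z": -0.04,"wx": 0,"wy": 0,"wz": 0,"jaw": 0.3},{"x": -0.03,"y": 0,"z": 0,"wx": 0,"wy": 0,"wz": 0,"jaw": 0},{"x": -0.02,"y": 0,"z": 0,"wx": 0,"wy": 0,"wz": 0,"jaw": 0},{"x": 0,"y": 0,"z": 0,"wx": 0,"wy": 0,"wz": 0,"jaw": 0},{"x": 0,"y": 0,"z": 0,"wx": 0,"wy": 0,"wz": 0,"jaw": 0}]}}

```text
time: 23.2
tool_pos: [0.6507, 0.1203, 0.222]
orientation: [-0.0, 0.021, 1.0, -0.0]
force: [-0.3, -0.1, 0.3]
grip_width: 0.0002
gripper_force: 0.0
```

```bash
python3 - <<'E'
from go import *; from fit import *
for n in("wrist","top","scene"):
    im=get_image(n);P=pts(im);z=P[...,2];c=im["color"].astype(int);save(im,"f_%s.png"%n)
    o=(c[...,0]>90)&(c[...,2]<70)&(c[...,0]-c[...,1]>50)
    m=o&(abs(z-.086)<.005)&(P[...,0]>.469)&(P[...,0]<.69)&(abs(P[...,1]-.123)<.05);Q=P[m]
    if len(Q)>20:
        f=np.linalg.lstsq(np.c_[Q[:,0]-.57,Q[:,1]-.12,np.ones(len(Q))],Q[:,2],rcond=None)[0]
        print(n,len(Q),rect(Q[:,:2]),"z plane",f.round(4),Q[:,0].min().round(4),Q[:,0].max().round(4))
    m=(abs(z-.078)<.003)&(P[...,0]>.68)&(P[...,0]<.8)&(abs(P[...,1]-.12)<.05);Q=P[m]
    if len(Q)>20:print(" chan end",Q[:,0].max().round(4),np.median(Q[:,2]).round(4),"y",Q[:,1].min().round(4),Q[:,1].max().round(4))
    r=(c[...,0]>120)&(c[...,1]<60)&(c[...,2]<60)&(z>.12)&(z<.26)&(abs(P[...,0]-.5)<.06)
    Q=P[r]
    if len(Q)>5: i=np.argsort(Q[:,2]);print(" handle",len(Q),Q[i[0]].round(4),Q[i[-1]].round(4),Q.mean(0).round(4))
go(.5,.28,.26,-2.45)
E
```

```text
wrist 11196 (array([572.1, 125.3]), array([ 74.2, 196.1]), 87.68) z plane [-0.0006 -0.0002  0.0861] 0.473 0.6713
 chan end 0.7421 0.078 y 0.0882 0.1499
top 480 (array([571.9, 123.4]), array([ 74.1, 198.5]), 88.03) z plane [-0.0008  0.0039  0.086 ] 0.4723 0.6708
 chan end 0.7624 0.0795 y 0.0874 0.1026
scene 843 (array([570.7, 126.4]), array([ 74.2, 201.6]), 87.44) z plane [ 0.0027 -0.0003  0.0858] 0.4697 0.6709
 chan end 0.7663 0.078 y 0.0866 0.1501
 handle 33 [0.5133 0.278  0.2174] [0.51   0.2795 0.2312] [0.5082 0.2796 0.2254]
turn [0.01 0.04 0.03] shift [157. 153. -37.] t 23.35 p [0.6503 0.1205 0.223 ] F [-0.3  0.6 -0.2] w 0.0
```

Guide flat at 86 mm, home and on the line. Now I'll measure the shut fingertips for pushing the handle.

```bash
python3 - <<'E'
from go import *
w=get_image("wrist");P=pts(w);z=P[...,2]
s=readout.state();p=np.array(s["tool_pos"])
D=P-p
m=(abs(D[...,0])<.06)&(abs(D[...,1])<.08)&(D[...,2]>-.03)&(D[...,2]<.12)
for lo in range(0,120,6):
    k=m&(D[...,2]*1000>=lo)&(D[...,2]*1000<lo+6)
    if k.sum(): print(lo,k.sum(),"x",(np.percentile(D[...,0][k],[1,99])*1000).round(),"y",(np.percentile(D[...,1][k],[1,99])*1000).round())
# jig -> world
a=np.radians(-2.45);c,sn=np.cos(a),np.sin(a)
for y in(105,143,168): print(y,(.6154-.117*c-y*sn/1000).round(4),(.1218-.117*sn+y*c/1000).round(4))
E
```

```text
30 8 x [-11. -11.] y [-3.  8.]
36 214 x [-12.  -7.] y [-11.  14.]
42 311 x [-12.  -6.] y [-12.  15.]
48 336 x [-12.  -7.] y [-12.  15.]
54 388 x [-12.  -7.] y [-12.  15.]
60 361 x [-12.  -7.] y [-12.  15.]
66 590 x [-13.  10.] y [-7. 10.]
72 691 x [-15.   2.] y [-25.  28.]
78 1922 x [-15.   9.] y [-32.  34.]
84 4158 x [-15.   9.] y [-35.  38.]
90 2663 x [-15.   9.] y [-40.  43.]
96 3438 x [-19.   9.] y [-44.  48.]
102 5760 x [-19.   8.] y [-49.  52.]
108 6142 x [-19.   3.] y [-54.  57.]
114 7403 x [-19.  -4.] y [-58.  62.]
105 0.503 0.2317
143 0.5046 0.2697
168 0.5057 0.2946
```

```bash
python3 - <<'E'
from go import *
go(.504,.2300,.223,-2.45)
E
```

```text
turn [0.01 0.04 0.03] shift [150.8 103.1  -0. ] t 23.4 p [0.6503 0.1205 0.223 ] F [ 0.9  0.1 -0.1] w -0.0005
```

>>> {"api": "jog_arm", "payload": {"moves": [{"x": 0.02,"y": 0.014,"z": 0,"wx": 0,"wy": 0,"wz": 0,"jaw": 0},{"x": 0.03,"y": 0.02,"z": 0,"wx": 0,"wy": 0,"wz": 0,"jaw": 0},{"x": 0.03,"y": 0.02,"z": 0,"wx": 0,"wy": 0,"wz": 0,"jaw": 0},{"x": 0.03,"y": 0.02,"z": 0,"wx": 0,"wy": 0,"wz": 0,"jaw": 0},{"x": 0.03,"y": 0.02,"z": 0,"wx": 0,"wy": 0,"wz": 0,"jaw": 0},{"x": 0.011,"y": 0.009,"z": 0,"wx": 0,"wy": 0,"wz": 0,"jaw": 0},{"x": 0,"y": 0,"z": 0.02,"wx": 0,"wy": 0,"wz": 0,"jaw": 0},{"x": 0,"y": 0,"z": 0.02,"wx": 0,"wy": 0,"wz": 0,"jaw": 0},{"x": 0,"y": 0,"z": 0.012,"wx": 0,"wy": 0,"wz": 0,"jaw": 0},{"x": 0,"y": 0,"z": 0,"wx": 0,"wy": 0,"wz": 0,"jaw": 0},{"x": 0,"y": 0,"z": 0,"wx": 0,"wy": 0,"wz": 0,"jaw": 0},{"x": 0,"y": 0,"z": 0,"wx": 0,"wy": 0,"wz": 0,"jaw": 0}]}}

```text
time: 24.6
tool_pos: [0.5052, 0.2299, 0.1714]
orientation: [0.001, 0.021, 1.0, 0.0]
force: [0.3, 0.1, -1.1]
grip_width: 0.0001
gripper_force: 0.0
```

>>> {"api": "jog_arm", "payload": {"moves": [{"x": 0,"y": 0.009,"z": 0,"wx": 0,"wy": 0,"wz": 0,"jaw": 0},{"x": 0,"y": 0.009,"z": 0,"wx": 0,"wy": 0,"wz": 0,"jaw": 0},{"x": 0,"y": 0.005,"z": 0,"wx": 0,"wy": 0,"wz": 0,"jaw": 0},{"x": 0,"y": 0.005,"z": 0.001,"wx": 0,"wy": 0,"wz": 0,"jaw": 0},{"x": 0,"y": 0.005,"z": 0.001,"wx": 0,"wy": 0,"wz": 0,"jaw": 0},{"x": 0,"y": 0.005,"z": 0.003,"wx": 0,"wy": 0,"wz": 0,"jaw": 0},{"x": 0,"y": 0.005,"z": 0.004,"wx": 0,"wy": 0,"wz": 0,"jaw": 0},{"x": 0,"y": 0,"z": 0,"wx": 0,"wy": 0,"wz": 0,"jaw": 0}]}}

```text
time: 25.4
tool_pos: [0.5058, 0.2733, 0.1602]
orientation: [-0.001, 0.021, 1.0, -0.0]
force: [-0.5, 0.5, 0.1]
grip_width: -0.0
gripper_force: 0.0
```

```bash
cat > hd.py <<'E'
from go import *
a=np.radians(-2.45);c,s=np.cos(a),np.sin(a)
for n in("scene","top"):
    im=get_image(n);P=pts(im);C=im["color"].astype(int);z=P[...,2]
    save(im,"g_%s_%d.png"%(n,int(readout.state()["time"]*10)))
    r=(C[...,0]>90)&(C[...,1]<C[...,0]*.45)&(C[...,2]<C[...,0]*.45)&(z>.10)&(z<.26)&(abs(P[...,0]-.505)<.04)&(P[...,1]>.2)&(P[...,1]<.38)
    Q=P[r]-[.6154,.1218,0];J=np.c_[Q[:,0]*c+Q[:,1]*s,-Q[:,0]*s+Q[:,1]*c,Q[:,2]]*1000
    if len(J)>4: i=np.argsort(J[:,1]);print(n,len(J),"inner",J[i[:4]].mean(0).round(),"outer",J[i[-4:]].mean(0).round())
go(.504,.23,.171,-2.45)
E
python3 hd.py
```

```text
scene 71 inner [-112.  131.  160.] outer [-114.  188.  209.]
turn [-0.02 -0.06  0.02] shift [  0.  -42.8 -10.4] t 25.5 p [0.5058 0.2728 0.1606] F [ 0.1 -0.  -0.4] w 0.0002
```

>>> {"api": "jog_arm", "payload": {"moves": [{"x": 0,"y": 0.004,"z": 0.006,"wx": 0,"wy": 0,"wz": 0,"jaw": 0},{"x": 0,"y": 0.004,"z": 0.008,"wx": 0,"wy": 0,"wz": 0,"jaw": 0},{"x": 0,"y": 0.004,"z": 0.008,"wx": 0,"wy": 0,"wz": 0,"jaw": 0},{"x": 0,"y": 0.003,"z": 0.009,"wx": 0,"wy": 0,"wz": 0,"jaw": 0},{"x": 0,"y": 0.003,"z": 0.008,"wx": 0,"wy": 0,"wz": 0,"jaw": 0},{"x": 0,"y": 0.002,"z": 0.008,"wx": 0,"wy": 0,"wz": 0,"jaw": 0},{"x": 0,"y": 0.002,"z": 0.008,"wx": 0,"wy": 0,"wz": 0,"jaw": 0},{"x": 0,"y": 0.001,"z": 0.006,"wx": 0,"wy": 0,"wz": 0,"jaw": 0},{"x": 0,"y": 0,"z": 0.004,"wx": 0,"wy": 0,"wz": 0,"jaw": 0},{"x": 0,"y": 0,"z": 0.003,"wx": 0,"wy": 0,"wz": 0,"jaw": 0},{"x": 0,"y": 0,"z": 0,"wx": 0,"wy": 0,"wz": 0,"jaw": 0}]}}

```text
time: 26.6
tool_pos: [0.5069, 0.2955, 0.0927]
orientation: [-0.0, 0.021, 1.0, -0.0]
force: [-0.1, 0.5, -0.3]
grip_width: 0.0001
gripper_force: 0.0
```

```bash
python3 hd.py
```

```text
scene 108 inner [-114.  136.  117.] outer [-116.  218.  117.]
turn [-0.    0.01  0.  ] shift [  0.5 -65.7 -77.7] t 26.7 p [0.5073 0.2956 0.0933] F [0.9 0.1 0.1] w -0.0002
```

The handle is level (z about 117) with no load on the tool, so it has snapped over. I'll retract and check.

>>> {"api": "jog_arm", "payload": {"moves": [{"x": 0,"y": 0,"z": -0.02,"wx": 0,"wy": 0,"wz": 0,"jaw": 0},{"x": 0,"y": 0,"z": -0.04,"wx": 0,"wy": 0,"wz": 0,"jaw": 0},{"x": 0,"y": 0,"z": -0.045,"wx": 0,"wy": 0,"wz": 0,"jaw": 0},{"x": 0,"y": 0,"z": -0.045,"wx": 0,"wy": 0,"wz": 0,"jaw": 0},{"x": 0.04,"y": 0,"z": -0.02,"wx": 0,"wy": 0,"wz": 0,"jaw": 0},{"x": 0.04,"y": 0,"z": 0,"wx": 0,"wy": 0,"wz": 0,"jaw": 0},{"x": 0.03,"y": 0,"z": 0,"wx": 0,"wy": 0,"wz": 0,"jaw": 0},{"x": 0,"y": 0,"z": 0,"wx": 0,"wy": 0,"wz": 0,"jaw": 0},{"x": 0,"y": 0,"z": 0,"wx": 0,"wy": 0,"wz": 0,"jaw": 0}]}}

```text
time: 27.6
tool_pos: [0.3971, 0.3005, 0.2639]
orientation: [0.0, 0.021, 1.0, 0.001]
force: [-0.1, 0.1, -0.5]
grip_width: -0.0
gripper_force: 0.0
```

```bash
python3 hd.py; python3 - <<'E'
from fit import *
im=get_image("scene");save(im,"fin.png",(210,190,430,370),3.3);P=pts(im);z=P[...,2];c=im["color"].astype(int)
o=(c[...,0]>90)&(c[...,2]<70)&(c[...,0]-c[...,1]>50)
m=o&(abs(z-.086)<.005)&(P[...,0]>.469)&(P[...,0]<.69)&(abs(P[...,1]-.123)<.05);Q=P[m]
print(rect(Q[:,:2]),np.linalg.lstsq(np.c_[Q[:,0]-.57,Q[:,1]-.12,np.ones(len(Q))],Q[:,2],rcond=None)[0].round(4),Q[:,0].max())
m=(abs(z-.078)<.003)&(P[...,0]>.68)&(P[...,0]<.8)&(abs(P[...,1]-.12)<.05);print(P[m][:,0].max())
E
```

```text
scene 163 inner [-113.  137.  120.] outer [-115.  218.  118.]
top 101 inner [-116.  135.  121.] outer [-116.  213.  122.]
turn [-0.01  0.   -0.01] shift [-109.1  -65.7   92.1] t 27.7 p [0.3978 0.3003 0.2631] F [-0.   0.7 -1. ] w -0.0001
(array([569.5, 126.1]), array([ 74.2, 202.3]), 87.51) [ 0.0013 -0.0039  0.0859] 0.6717243307012997
0.7662754964538717
```

View pics/fin.png

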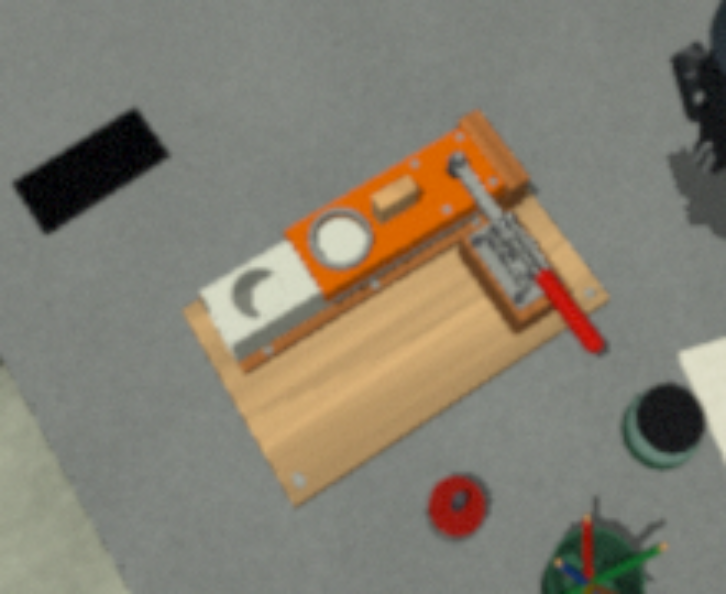

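The picture shows the pad on the guide (455,165), the handle level (575,315), the guide butted at the stop (490,140) and the channel's hole at the far end (255,290).

```bash
python3 -c "
from rig import env
print(env.close_job())"
```

```text
the job is handed in; nothing more can be done
None
```

The job is handed in at about 28 s on the robot's clock: the last images show the channel home in the bed, the guide flat against the stop and the clamp locked with its pad on the guide, but the hand-in gave no verdict and I had no direct reading of the pad force.

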